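# Swing out the swivel hook and hang up the red clamp

## Robot

A 6-joint arm with a two-finger parallel gripper is mounted at the origin on the work surface. World frame = base frame: x ahead of the robot, y to its left, z up, the work surface at z = 0. Lengths are in m, angles in rad, forces in N, time in s.
With the tool pointing down it reaches from about 0.225 to 0.875 m from the base axis. Payload 3.4 kg.
Tool frame: the origin (TCP) lies at the very end of the fingers, on their centre line; the grasp point (between the pads) lies manip.pinch_z behind it (manip.pinch_z is the distance from the TCP to the grasp point, in m); z points along the fingers, y is the direction in which the jaws open and shut (so a half turn about z gives the same grasp; the last joint's range is limited). The gripper opens to 85 mm and grips with 20 to 120 N. Pads are 22 mm wide; open, the fingers measure 114 mm over their backs; the gripper's body (76 mm by 85 mm) begins 54 mm behind the grasp point. The pads swing forward as they close: fully open they stand 13 mm farther back than shut.
Start: joints at [-1.262, 0.276, 1.505, -0, 1.361, -0.121], TCP at [0.24, -0.523, 0.231] pointing down, gripper open.
Joint ranges: [-2.89, 2.89], [-0.75, 2.08], [0.22, 2.7], [-1.18, 4.32], [0.11, 2.71], [-2.7, 2.7]. Speed limits (rad/s): [2.57, 2.57, 3.14, 3.14, 3.14, 3.14].

## Interface

Orientations are given as a unit quaternion [w, x, y, z].
In Python, from rig import manip, imaging, workorder gives the robot as it stands.
- The arm moves only by the tool apply_moves, never from a script. Its argument "moves" is one flat list of numbers, 7 for each row, row after row: the finger opening in m, from 0 to 0.0854, then the shift along the tool's x, y, z in m, then the turn, a rotation vector about the tool's x, y, z in rad. In form: [jaw, tx, ty, tz, rx, ry, rz, jaw, tx, ty, tz, rx, ry, rz, ...]. A call has exactly 8 rows; each row shifts and turns the pose as measured when the row begins, along the tool's axes as they then stand; what a row does not reach is not made up. A row lasts 1/12 s, in which the tool goes at most 41.7 mm and 7.16 degrees, less where a joint would pass 70% of its speed; a pose out of reach is approached as far as the arm can. A call with a gripper value outside its range is refused whole. The fingers move at their own pace and stop on an object; "newtons" is the grip in N (left out, the last holds). Time passes only in rows, so rows that do not move let the fingers close, or fill a call up. It gives the time, the measured TCP pose, the force and the opening at its end, in the units of the state.
- manip.get_state(): the state, without advancing time (a new reading comes with each control period).
- imaging.get_image(name): name is "scene" or "top" or "wrist"; returns a dict with "image" (480x640x3 uint8, red, green, blue), "range_z" (480x640 float32, m along the optical axis (not along the pixel's ray), 0 where there is no reading), "fx", "fy", "cx", "cy" (pixels), "R" (3x3) and "t" (3): a world point X has camera coordinates R X + t. Camera axes: x right, y down, z forward; pixel columns grow to the right and rows downward; lengths in m; the calibration is good to about 2 mm. A picture is of the moment at which its call begins.
- workorder.sign_off(): hands the job in, once; it reports no verdict.
The state is a dict: "clock": time; "qpos": joint angles; "qd": joint speeds; "effort": joint torques, N m; "position": TCP position; "ee_rot": TCP orientation; "contact_force": force on the tool from outside, world axes, zero at the start; "moment": the same for the moment, N m; "width": finger opening in m.
Only numpy, scipy, OpenCV 4.12 (cv2) and the standard library are available. Lean on these libraries where they do the work, as an engineer would, in place of code of your own. Each camera call takes 0.05 s, during which the arm holds its last target.

## Task

Turn the blue swivel hook counter-clockwise (seen from above) over the spring ball until it is fully home against the yellow stop pin, without forcing it. Then take the clamp with the red handle off the wooden rail, hang it by its spine in the throat of the hook, and press it down gently past the sprung catch until it is fully seated on the arm, leaving the hook home. Let go and back away; leave the other clamps and everything else on the bench where they are.

Things in the scene. Friction and masses are not known exactly. Their poses are not given: they have to be found in the camera images.
- hook: Blue hook arm swivelling on a grey round stand with 0.1 N m of friction (1 N at the tip); stays where left. Origin on the vertical swivel axis at bench level, z up, x along the arm, the way it faces. Arm: bar 14 mm wide, 150 to 160 mm above the bench, out to radius 110 mm. Two 14 mm wide lugs stand on it, shoulder and tip; the throat between is 17 mm. Hub radius 17, top 178 mm.
- shoulder (a point): Centre of the top of the inner lug (shoulder), 190 mm above the bench, 68.5 mm from the swivel axis. The shoulder spans radius 60.5 to 76.5 mm.
- hook_tip (a point): Centre of the top of the outer lug (tip), 200 mm above the bench, 101.5 mm from the swivel axis. The tip spans radius 93.5 to 109.5 mm; a good place to push the hook sideways.
- seat (a point): Centre of the seat (yellow) in the throat: on the arm's top face, 160 mm above the bench, 85 mm from the axis; axes as the hook's. The clamp's spine is fully seated when its underside lies here.
- catch (a point): Lower edge of the brass wedge catch in the tip, 18.5 mm above the seat: its face slopes at 20 degrees from the tip's top down to here, 6 mm out into the throat, leaving 11 mm. The 12 mm spine pushes it back outwards (spring 3.6 N at first, 1.2 N more per mm), which takes about 2 to 5 N down; weight alone may not do it. When the spine is fully down it snaps out over its top.
- stop: Dark collar with a slotted arc on the stand. Origin on the swivel axis at bench level, z up; x: middle of the slot. A yellow carrier is clamped anywhere in the slot, so the hook's home direction is up to 0.16 rad either side of x and is NOT measured: find it by feel. Carrier: rigid 10 mm pin 64 mm from the axis, top 164 mm; the arm's side meets it turning counter-clockwise, 0.7 to 2.2 rad from the start.
- slot (a point): Middle of the stop's slot, 64 mm from the axis along the stop's x, 116 mm above the bench. On the yellow carrier, just before the pin, sits a brass spring ball under the arm's path: at the tip it resists with about 3 N as the arm rides over it, then clicks up behind the arm and holds it on the pin. Home: arm touching the pin. Over 30 N on the pin (about 17 N at the tip) is forcing it.
- rack: Wooden clamp rack: a level rail along its x axis, 18 mm wide, 250 mm long, 24 mm deep, top 110 mm above the bench, on two end legs and a base board 270 by 110 mm. Origin under its centre. Three clamps sit astride the rail at -70, 0 and +70 mm along it, in any order.
- clamp: Clamp with the RED handle: dark steel C-frame 12 mm thick (x), 60 mm wide (y), astride the rail like an arch, 0.26 to 0.46 kg. Origin: centre of the spine's underside, z up; spine 16 mm high. Two 11 mm legs reach down to z -66, gap 38 mm (32 between the pads at z -54). Handle 18 mm thick on +y at z -54, out to y 72. Grip across the 60 mm at spine height; it hangs with x along the hook's arm, either way.
- clamp_blue: Same clamp with a blue handle: leave it on the rail.
- clamp_green: Same clamp with a green handle: leave it on the rail.
- mallet: Hammer lying on the bench: leave alone. Origin at its underside.
- driver: Screwdriver with a blue handle lying on the bench: leave alone.
- spool: Grey wire spool, 72 mm diameter, 46 mm high: leave alone.
- screws: Clear jar, 60 mm diameter, 80 mm high: leave alone.
- offcut: Wood offcut 120 x 45 x 20 mm: leave alone.
- mug: White cup, 76 mm diameter, 90 mm high: leave alone.
Things that resemble listed ones, but are neither listed nor needed, are in the scene too. What is shaped like the clamp but purple is not meant.

How it is judged:
By the outcome, as a careful person would: the job done as asked, in the order asked, and still so for the second after the job is handed in, with the robot touching nothing.
It also fails if it takes over 67 s, if anything falls off the work surface, if the arm or the gripper's body presses on something with over 40 N, if the wrist force passes 120 N, or if a joint passes its speed limit or range.

## Working session

There is one attempt and no reset: what is moved stays moved. The work goes in short steps, Python scripts to look and compute and a tool call to move; the robot and the scene stay as the last step left them, time stands still between calls to the robot, and variables do not carry over. Pictures are saved under pics/ and viewed, and the job is handed in when it is done.

Besides the shell and the picture viewer there is one more tool, called by a JSON object that holds its "method" and its "body". apply_moves: Moves the arm, as the interface text tells. Its arguments: {"type":"object","properties":{"moves":{"type":"array"},"newtons":{"type":"number"}},"required":["moves"]}

```bash
ls; mkdir -p pics; cat > h.py <<'E'
import numpy as np, cv2, pickle
from rig import manip, imaging, workorder
def snap(name,tag):
    d=imaging.get_image(name); pickle.dump(d,open(f'pics/{tag}.pkl','wb'))
    cv2.imwrite(f'pics/{tag}.png',d['image'][:,:,::-1]); return d
def load(tag): return pickle.load(open(f'pics/{tag}.pkl','rb'))
def crop(tag,u0,v0,u1,v1,s,out):
    im=load(tag)['image'][v0:v1,u0:u1,::-1]
    cv2.imwrite(f'pics/{out}.png',cv2.resize(im,None,fx=s,fy=s,interpolation=cv2.INTER_CUBIC))
def px(d,u,v,z=None):
    K=d; R=np.array(d['R']);t=np.array(d['t'])
    ray=np.array([(u-d['cx'])/d['fx'],(v-d['cy'])/d['fy'],1])
    if z is None:
        r=d['range_z'][int(round(v)),int(round(u))]; return R.T@(ray*r-t)
    c=-R.T@t; dr=R.T@ray; return c+dr*(z-c[2])/dr[2]
def proj(d,X):
    c=np.array(d['R'])@np.array(X)+np.array(d['t']); return np.array([d['fx']*c[0]/c[2]+d['cx'],d['fy']*c[1]/c[2]+d['cy']])
E
python3 - <<'E'
from h import *
np.set_printoptions(precision=4,suppress=True)
for n in ['scene','top','wrist']:
    d=snap(n,n+'0'); print(n,d['fx'],d['cx'],d['cy'],-np.array(d['R']).T@d['t'])
s=manip.get_state(); print(s, manip.pinch_z)
E
```

```text
pics
scene 471.70226901846013 316.77369610706256 230.89705134044905 [0.7885 0.4857 1.084 ]
top 471.7426721421717 323.3011648216159 242.9820867869056 [ 0.3928 -0.0075  1.4691]
wrist 382.06764046470937 322.12730784836515 240.86075125796094 [ 0.2995 -0.4933  0.3731]
{'clock': 0.15, 'qpos': array([-1.262 ,  0.2764,  1.5058, -0.    ,  1.3607, -0.121 ]), 'qd': array([ 0.0007, -0.0002, -0.002 ,  0.0003, -0.0001, -0.0003]), 'effort': array([  0.0016, -41.7143, -24.6032,  -0.0001,   0.0076,   0.    ]), 'position': array([ 0.2395, -0.5223,  0.2306]), 'ee_rot': array([-0.0007,  0.977 ,  0.2132, -0.0001]), 'contact_force': array([-0.0131,  0.4001, -0.0807]), 'moment': array([ 0.0108,  0.0041, -0.0079]), 'width': 0.0855249186194002} 0.0187
```

View pics/scene0.png

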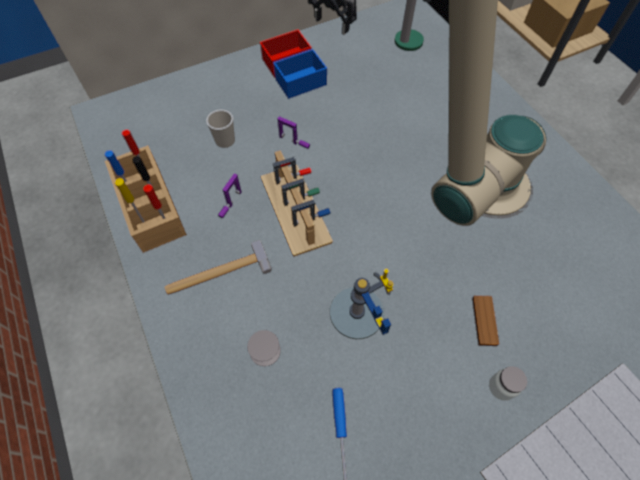

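View pics/top0.png

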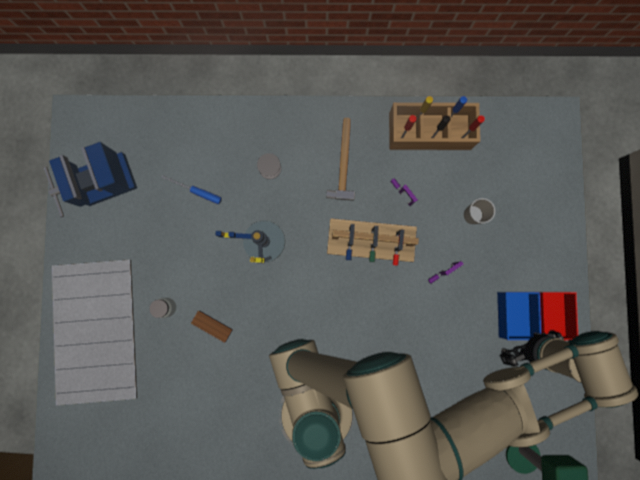

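View pics/wrist0.png

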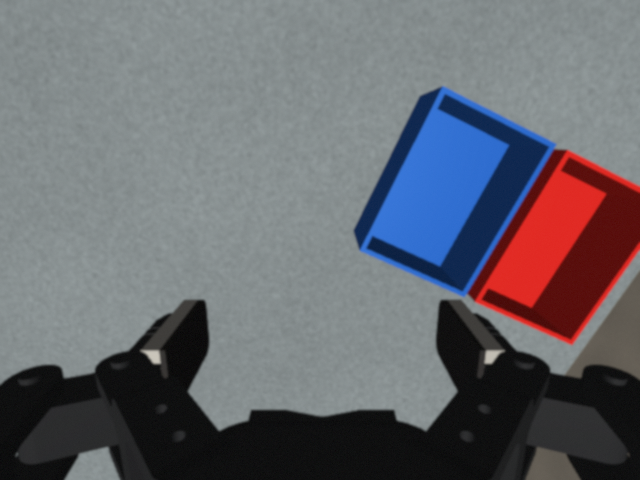

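```bash
python3 - <<'E'
from h import *
np.set_printoptions(precision=4,suppress=True)
crop('top0',190,195,300,290,7,'c_hook'); crop('top0',320,205,430,280,7,'c_rack'); crop('scene0',315,255,415,345,7,'c_hooks');crop('scene0',250,140,340,260,5,'c_racks')
d=load('top0')
for n,u,v in [('hub',258,237),('tip',219,235),('base',275,240),('red',396,259),('sp',400,240)]: print(n,px(d,u,v))
E
```

```text
hub [0.5225 0.1599 0.1774]
tip [0.526 0.263 0.196]
base [0.5297 0.1285 0.0131]
red [ 0.4683 -0.2379  0.0627]
sp [ 0.5196 -0.2403  0.123 ]
```

View pics/c_hook.png

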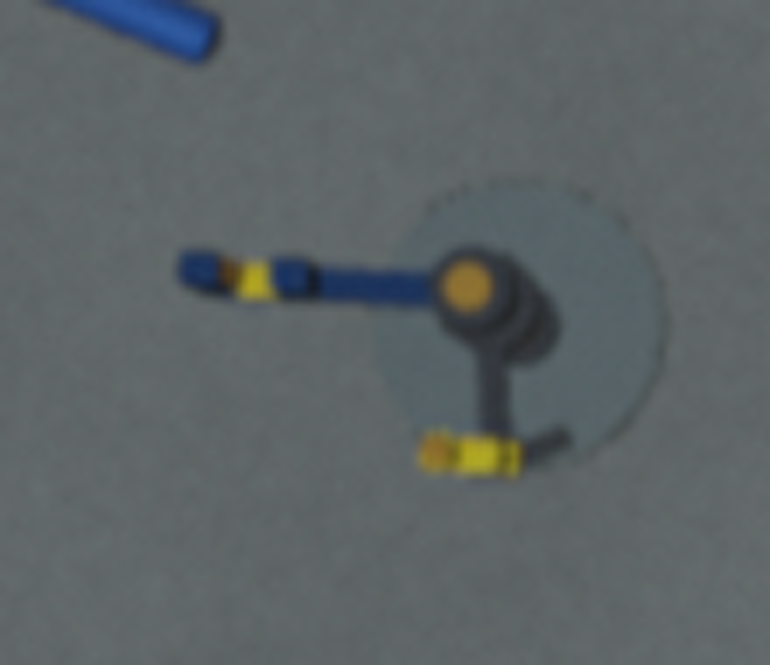

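View pics/c_rack.png

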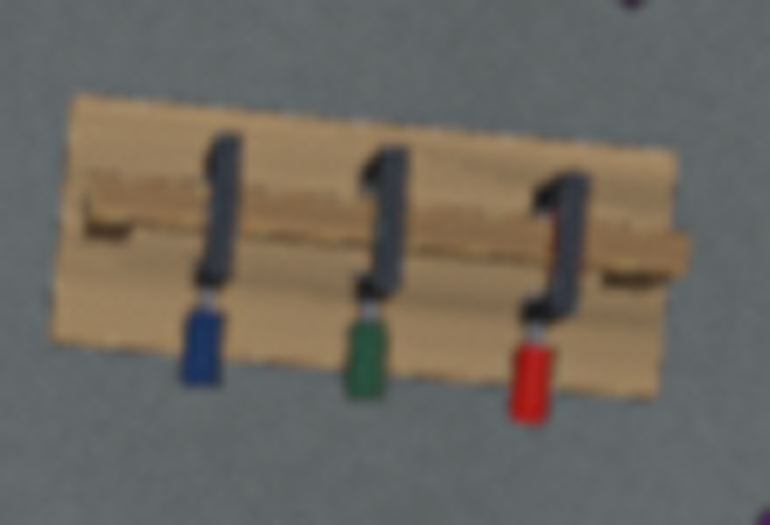

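View pics/c_hooks.png

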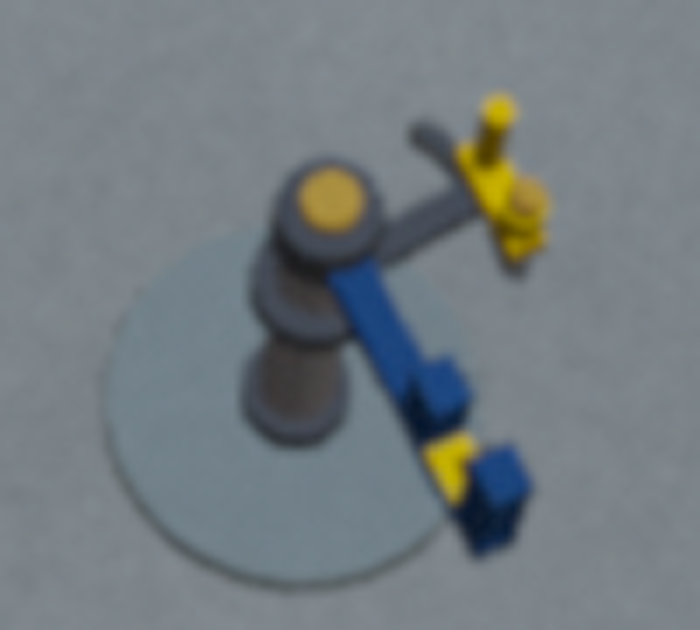

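View pics/c_racks.png

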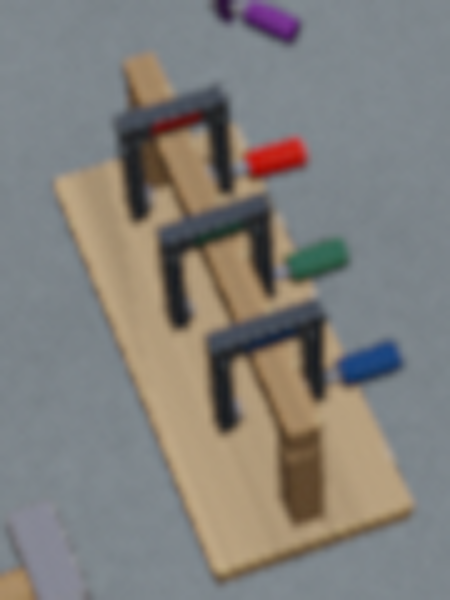

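```bash
python3 - <<'E'
from h import *
np.set_printoptions(precision=4,suppress=True)
d=load('top0')
f=lambda a,b,z,o=(190,195):px(d,o[0]+a/7-.0,o[1]+b/7,z)
hub=f(467,286,.178);tip=f(202,270,.200);sh=f(295,275,.19);pin=f(513,457,.164);ball=f(437,450,.15)
print(hub,tip,sh,pin,ball)
a=lambda p:(np.arctan2(*(p-hub)[1::-1]),np.hypot(*(p-hub)[:2]))
for p in (tip,sh,pin,ball):print(a(p))
# scene view check
e=load('scene0'); g=lambda u,v,z:px(e,315+u/7,255+v/7,z)
print(g(332,198,.178),g(505,470,.2),g(497,110,.164))
# red spine ends
g=lambda u,v,z:f(u,v,z,(320,205)); 
for (A,B) in [((575,178),(563,312)),((396,152),(386,290)),((230,137),(217,278))]:
  p,q=g(*A,.126),g(*B,.126); print(p,q,(p+q)/2,np.hypot(*(p-q)[:2]),np.arctan2(*(q-p)[1::-1]))
E
```

```text
[0.5256 0.1634 0.178 ] [0.5295 0.2626 0.2   ] [0.5286 0.2286 0.19  ] [0.4592 0.1463 0.164 ] [0.4627 0.1783 0.15  ]
(np.float64(1.5319010515375922), np.float64(0.09931545953090576))
(np.float64(1.524646717795504), np.float64(0.06531790450585499))
(np.float64(-2.8894454798414957), np.float64(0.06861207369316419))
(np.float64(2.9096001746956164), np.float64(0.06467482293868922))
[0.5261 0.1679 0.178 ] [0.5303 0.2691 0.2   ] [0.4624 0.1604 0.164 ]
[ 0.547  -0.2463  0.126 ] [ 0.4919 -0.2406  0.126 ] [ 0.5194 -0.2434  0.126 ] 0.05537120026411286 3.0379945566746
[ 0.5576 -0.173   0.126 ] [ 0.5009 -0.1683  0.126 ] [ 0.5292 -0.1706  0.126 ] 0.05695265801632675 3.0596515626249237
[ 0.5637 -0.1049  0.126 ] [ 0.5057 -0.0992  0.126 ] [ 0.5347 -0.1021  0.126 ] 0.05828417234724318 3.044635661905586
```

```bash
cat >> h.py <<'E'
from scipy.spatial.transform import Rotation as Ro
def R_of(q): return Ro.from_quat([q[1],q[2],q[3],q[0]])
def down(yaw): # tool x at angle yaw, z down
    c,s=np.cos(yaw),np.sin(yaw); return Ro.from_matrix(np.array([[c,s,0],[s,-c,0],[0,0,-1]]))
def yaw_of(s): x=R_of(s['ee_rot']).as_matrix()[:,0]; return np.arctan2(x[1],x[0])
def plan(way,jaw,s=None,start=None):
    """way: list of (xyz,yaw,rows). prints rows"""
    s=s or manip.get_state(); p=np.array(s['position']); R=R_of(s['ee_rot'])
    if start is not None: p,R=np.array(start[0]),down(start[1])
    for xyz,yaw,n in way:
        tgt=down(yaw); dp=(np.array(xyz)-p)/n; rv=(R.inv()*tgt).as_rotvec()/n
        for i in range(n):
            t=R.inv().apply(dp); print([jaw]+[round(float(v),4) for v in t]+[round(float(v),3) for v in rv], f'|{np.linalg.norm(dp)*1000:.0f}mm')
            p=p+dp; R=R*Ro.from_rotvec(rv)
def st():
    s=manip.get_state(); print('t%.2f'%s['clock'],'p',s['position'].round(4),'yaw %.3f'%yaw_of(s),'zax',R_of(s['ee_rot']).as_matrix()[:,2].round(3),'F',s['contact_force'].round(1),'M',s['moment'].round(2),'w %.4f'%s['width']); return s
E
python3 - <<'E'
from h import *
plan([([.40,-.12,.27],.43,11),([.564,.267,.27],-.03,13)],0)
E
```

```text
[0, 0.0285, -0.0272, -0.0035, -0.0, -0.0, -0.0] |40mm
[0, 0.0285, -0.0272, -0.0035, -0.0, -0.0, -0.0] |40mm
[0, 0.0285, -0.0272, -0.0035, -0.0, -0.0, -0.0] |40mm
[0, 0.0285, -0.0272, -0.0035, -0.0, -0.0, -0.0] |40mm
[0, 0.0285, -0.0272, -0.0036, -0.0, -0.0, -0.0] |40mm
[0, 0.0285, -0.0272, -0.0036, -0.0, -0.0, -0.0] |40mm
[0, 0.0285, -0.0272, -0.0036, -0.0, -0.0, -0.0] |40mm
[0, 0.0285, -0.0272, -0.0036, -0.0, -0.0, -0.0] |40mm
[0, 0.0285, -0.0272, -0.0036, -0.0, -0.0, -0.0] |40mm
[0, 0.0285, -0.0272, -0.0036, -0.0, -0.0, -0.0] |40mm
[0, 0.0285, -0.0272, -0.0036, -0.0, -0.0, -0.0] |40mm
[0, 0.0239, -0.0218, 0.0, 0.0, -0.0, 0.035] |32mm
[0, 0.0231, -0.0226, 0.0, 0.0, -0.0, 0.035] |32mm
[0, 0.0223, -0.0234, 0.0, 0.0, -0.0, 0.035] |32mm
[0, 0.0214, -0.0242, 0.0, 0.0, -0.0, 0.035] |32mm
[0, 0.0206, -0.025, 0.0, 0.0, -0.0, 0.035] |32mm
[0, 0.0197, -0.0257, 0.0, 0.0, -0.0, 0.035] |32mm
[0, 0.0187, -0.0263, 0.0, 0.0, -0.0, 0.035] |32mm
[0, 0.0178, -0.027, 0.0, 0.0, -0.0, 0.035] |32mm
[0, 0.0168, -0.0276, 0.0, 0.0, -0.0, 0.035] |32mm
[0, 0.0159, -0.0282, 0.0, 0.0, -0.0, 0.035] |32mm
[0, 0.0148, -0.0287, 0.0, 0.0, -0.0, 0.035] |32mm
[0, 0.0138, -0.0292, 0.0, 0.0, -0.0, 0.035] |32mm
[0, 0.0128, -0.0297, 0.0, 0.0, -0.0, 0.035] |32mm
```

{"method": "apply_moves", "body": {"moves": [0,0.0285,-0.027,-0.004,0,0,0,0,0.0285,-0.027,-0.004,0,0,0,0,0.0285,-0.027,-0.004,0,0,0,0,0.0285,-0.027,-0.004,0,0,0,0,0.0285,-0.027,-0.004,0,0,0,0,0.0285,-0.027,-0.004,0,0,0,0,0.0285,-0.027,-0.004,0,0,0,0,0.0285,-0.027,-0.004,0,0,0]}}

```text
clock: 0.82
position: [0.3578, -0.2272, 0.2584]
ee_rot: [-0.002, 0.979, 0.206, -0.002]
contact_force: [1.0, 0.3, -0.8]
width: 0.0
```

```bash
python3 - <<'E'
from h import *
s=st(); plan([([.40,-.10,.28],.33,6),([.564,.267,.27],-.03,12)],0)
E
```

```text
t0.82 p [ 0.3578 -0.2272  0.2584] yaw 0.415 zax [-0.004  0.004 -1.   ] F [ 1.   0.3 -0.8] M [0.01 0.   0.03] w 0.0000
[0, 0.015, -0.0166, -0.0036, -0.001, 0.0, 0.014] |23mm
[0, 0.0147, -0.0168, -0.0036, -0.001, 0.0, 0.014] |23mm
[0, 0.0145, -0.017, -0.0036, -0.001, 0.0, 0.014] |23mm
[0, 0.0143, -0.0172, -0.0036, -0.001, 0.0, 0.014] |23mm
[0, 0.014, -0.0174, -0.0036, -0.001, 0.0, 0.014] |23mm
[0, 0.0138, -0.0176, -0.0036, -0.001, 0.0, 0.014] |23mm
[0, 0.0228, -0.0245, 0.0008, -0.0, 0.0, 0.03] |34mm
[0, 0.0221, -0.0252, 0.0008, -0.0, 0.0, 0.03] |34mm
[0, 0.0213, -0.0258, 0.0008, -0.0, 0.0, 0.03] |34mm
[0, 0.0205, -0.0265, 0.0008, -0.0, 0.0, 0.03] |34mm
[0, 0.0197, -0.0271, 0.0008, -0.0, 0.0, 0.03] |34mm
[0, 0.0189, -0.0276, 0.0008, -0.0, 0.0, 0.03] |34mm
[0, 0.0181, -0.0282, 0.0008, -0.0, 0.0, 0.03] |34mm
[0, 0.0172, -0.0287, 0.0008, -0.0, 0.0, 0.03] |34mm
[0, 0.0164, -0.0292, 0.0008, -0.0, 0.0, 0.03] |34mm
[0, 0.0155, -0.0297, 0.0008, -0.0, 0.0, 0.03] |34mm
[0, 0.0146, -0.0302, 0.0008, -0.0, 0.0, 0.03] |34mm
[0, 0.0137, -0.0306, 0.0008, -0.0, 0.0, 0.03] |34mm
```

Tracking is good. On to the hook.

{"method": "apply_moves", "body": {"moves": [0,0.02,-0.027,-0.003,0,0,0.03,0,0.02,-0.027,-0.003,0,0,0.03,0,0.02,-0.027,-0.003,0,0,0.03,0,0.02,-0.028,0,0,0,0.03,0,0.02,-0.028,0,0,0,0.03,0,0.019,-0.029,0,0,0,0.03,0,0.018,-0.029,0,0,0,0.03,0,0.018,-0.029,0,0,0,0.03]}}

```text
clock: 1.48
position: [0.4385, 0.0481, 0.2695]
ee_rot: [-0.002, 0.997, 0.082, -0.0]
contact_force: [1.3, -0.4, -0.0]
width: 0.0
```

```bash
python3 - <<'E'
from h import *
s=st(); plan([([.566,.267,.27],-.03,8)],0)
E
```

```text
t1.48 p [0.4385 0.0481 0.2695] yaw 0.164 zax [-0.001  0.003 -1.   ] F [ 1.3 -0.4 -0. ] M [-0.05 -0.03  0.02] w 0.0000
[0, 0.0202, -0.0244, 0.0, -0.0, 0.0, 0.024] |32mm
[0, 0.0196, -0.0249, 0.0, -0.0, 0.0, 0.024] |32mm
[0, 0.019, -0.0253, 0.0, -0.0, 0.0, 0.024] |32mm
[0, 0.0184, -0.0258, -0.0, -0.0, 0.0, 0.024] |32mm
[0, 0.0177, -0.0262, -0.0, -0.0, 0.0, 0.024] |32mm
[0, 0.0171, -0.0267, -0.0, -0.0, 0.0, 0.024] |32mm
[0, 0.0164, -0.0271, -0.0, -0.0, 0.0, 0.024] |32mm
[0, 0.0158, -0.0275, -0.0001, -0.0, 0.0, 0.024] |32mm
```

{"method": "apply_moves", "body": {"moves": [0,0.022,-0.026,0,0,0,0.025,0,0.021,-0.027,0,0,0,0.025,0,0.02,-0.027,0,0,0,0.025,0,0.02,-0.028,0,0,0,0.025,0,0.019,-0.028,0,0,0,0.025,0,0.018,-0.028,0,0,0,0.025,0,0.017,-0.028,0,0,0,0.025,0,0.012,-0.02,0,0,0,0.025]}}

```text
clock: 2.15
position: [0.5717, 0.2875, 0.2677]
ee_rot: [-0.001, 1.0, -0.02, -0.002]
contact_force: [1.1, 0.4, -0.6]
width: 0.0002
```

```bash
python3 - <<'E'
from h import *
s=st(); snap('wrist','w1')
E
```

```text
t2.15 p [0.5717 0.2875 0.2677] yaw -0.040 zax [-0.004  0.002 -1.   ] F [ 1.1  0.4 -0.6] M [ 0.01 -0.03  0.  ] w 0.0002
```

View pics/w1.png

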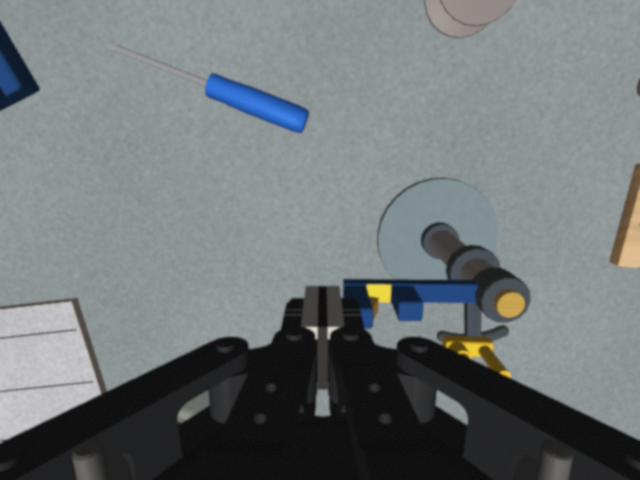

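```bash
python3 - <<'E'
from h import *
np.set_printoptions(precision=4,suppress=True)
d=load('w1'); print('hub',px(d,511,304,.178), px(d,511,304)); print('arm far edge', px(d,345,280,.16),px(d,477,282,.16)); print('shoulder top ctr',px(d,411,311,.19),px(d,411,311))
plan([([.570,.264,.27],-.03,1),([.570,.264,.17],-.03,4)],0)
E
```

```text
hub [0.5254 0.1663 0.178 ] [0.5254 0.1664 0.1781]
arm far edge [0.5397 0.2745 0.16  ] [0.5344 0.1823 0.16  ]
shoulder top ctr [0.529  0.2349 0.19  ] [0.5286 0.2347 0.1893]
[0, -0.0029, 0.0272, -0.0034, -0.006, 0.002, -0.01] |28mm
[0, -0.0, -0.0, 0.025, 0.0, -0.0, 0.0] |25mm
[0, -0.0, -0.0, 0.025, 0.0, -0.0, 0.0] |25mm
[0, -0.0, -0.0, 0.025, 0.0, -0.0, 0.0] |25mm
[0, -0.0, -0.0, 0.025, 0.0, -0.0, 0.0] |25mm
```

{"method": "apply_moves", "body": {"moves": [0,-0.002,0.02,0,0,0,-0.01,0,0,0,0.025,0,0,0,0,0,0,0.025,0,0,0,0,0,0,0.025,0,0,0,0,0,0,0.02,0,0,0,0,0,0,0,0,0,0,0,-0.005,0,0,0,0,0,0,-0.005,0,0,0,0,0]}}

```text
clock: 2.87
position: [0.5621, 0.2743, 0.1656]
ee_rot: [-0.003, 1.0, -0.012, -0.002]
contact_force: [-0.3, -1.4, 0.2]
width: -0.0004
```

```bash
cat >> h.py <<'E'
HUB=np.array([.5254,.1664])
def arc(s,dang,n,r=.1015,z=.172,jaw=0):
    """push: TCP moves on arc around hub; tool yaw follows"""
    p=s['position'][:2]-HUB; th=np.arctan2(p[1],p[0]); rr=np.hypot(*p); y=yaw_of(s)
    print('ang %.3f r %.4f'%(th,rr))
E
python3 - <<'E'
from h import *
s=st(); arc(s,0,0)
E
```

```text
t2.87 p [0.5621 0.2743 0.1656] yaw -0.023 zax [-0.003  0.005 -1.   ] F [-0.3 -1.4  0.2] M [ 0.03 -0.05  0.07] w -0.0004
ang 1.243 r 0.1139
```

{"method": "apply_moves", "body": {"moves": [0,-0.008,0.004,0,0,0,0,0,-0.006,0.002,0,0,0,0,0,-0.006,-0.001,-0.001,0,0,-0.05,0,-0.006,-0.001,-0.001,0,0,-0.06,0,-0.007,-0.001,0,0,0,-0.07,0,-0.008,-0.001,0,0,0,-0.08,0,-0.008,-0.001,0,0,0,-0.08,0,-0.008,-0.001,0,0,0,-0.08]}}

```text
clock: 3.53
position: [0.507, 0.2687, 0.1787]
ee_rot: [-0.004, 0.978, 0.206, 0.013]
contact_force: [0.8, 1.1, -0.9]
width: -0.0005
```

```bash
python3 - <<'E'
from h import *
s=st(); arc(s,0,0); snap('wrist','w2')
E
```

```text
t3.53 p [0.507  0.2687 0.1787] yaw 0.415 zax [ 0.023  0.014 -1.   ] F [ 0.8  1.1 -0.9] M [ 0.07 -0.22 -0.01] w -0.0005
ang 1.749 r 0.1039
```

View pics/w2.png

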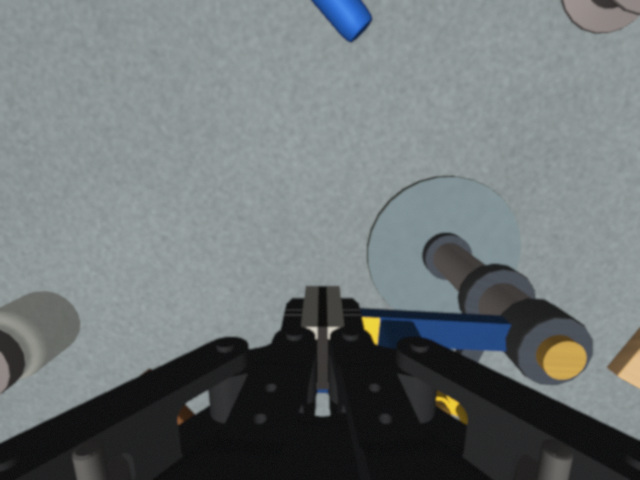

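```bash
cat >> h.py <<'E'
def pushplan(angs,z=.170,off=.018,r=.1015,jaw=0,rate=None):
    w=[]
    for a in angs:
        u=np.array([np.cos(a),np.sin(a)]); v=np.array([-u[1],u[0]])
        p=HUB+r*u-off*v; w.append(([p[0],p[1],z],a-np.pi/2,1))
    plan(w,jaw)
E
python3 - <<'E'
from h import *
pushplan([2.00+.08*i for i in range(8)])
E
```

```text
[0, -0.0059, -0.0003, 0.0089, -0.003, -0.024, -0.011] |11mm
[0, -0.0082, -0.0011, 0.0, 0.0, 0.0, -0.08] |8mm
[0, -0.0082, -0.0011, -0.0, 0.0, -0.0, -0.08] |8mm
[0, -0.0082, -0.0011, 0.0, -0.0, 0.0, -0.08] |8mm
[0, -0.0082, -0.0011, 0.0, 0.0, 0.0, -0.08] |8mm
[0, -0.0082, -0.0011, 0.0, 0.0, 0.0, -0.08] |8mm
[0, -0.0082, -0.0011, -0.0, -0.0, -0.0, -0.08] |8mm
[0, -0.0082, -0.0011, 0.0, 0.0, 0.0, -0.08] |8mm
```

{"method": "apply_moves", "body": {"moves": [0,-0.006,0,0.008,-0.003,-0.024,-0.02,0,-0.008,-0.001,0.001,0,0,-0.08,0,-0.008,-0.001,0.001,0,-0.003,-0.08,0,-0.008,-0.001,0.001,0,-0.003,-0.08,0,-0.008,-0.001,0.001,0,-0.003,-0.08,0,-0.008,-0.001,0.001,0,-0.003,-0.08,0,-0.008,-0.001,0.001,0,-0.003,-0.08,0,-0.008,-0.001,0.001,0,-0.003,-0.08]}}

```text
clock: 4.25
position: [0.4559, 0.2402, 0.1698]
ee_rot: [0.001, 0.874, 0.486, 0.001]
contact_force: [0.4, 2.7, 1.7]
width: 0.0001
```

```bash
python3 - <<'E'
from h import *
s=st(); arc(s,0,0); snap('wrist','w3'); snap('scene','s3'); crop('s3',300,230,440,350,5,'s3c')
pushplan([yaw_of(s)+np.pi/2+.03*i for i in range(1,9)])
E
```

```text
t4.25 p [0.4559 0.2402 0.1698] yaw 1.015 zax [ 0.002 -0.002 -1.   ] F [0.4 2.7 1.7] M [ 0.28 -0.03 -0.02] w 0.0001
ang 2.326 r 0.1014
[0, -0.0096, -0.0037, -0.0006, 0.003, 0.003, -0.034] |10mm
[0, -0.0031, -0.0005, 0.0, 0.0, 0.0, -0.03] |3mm
[0, -0.0031, -0.0005, -0.0, -0.0, -0.0, -0.03] |3mm
[0, -0.0031, -0.0005, -0.0, 0.0, -0.0, -0.03] |3mm
[0, -0.0031, -0.0005, 0.0, -0.0, 0.0, -0.03] |3mm
[0, -0.0031, -0.0005, -0.0, 0.0, -0.0, -0.03] |3mm
[0, -0.0031, -0.0005, 0.0, -0.0, 0.0, -0.03] |3mm
[0, -0.0031, -0.0005, -0.0, 0.0, -0.0, -0.03] |3mm
```

View pics/s3c.png

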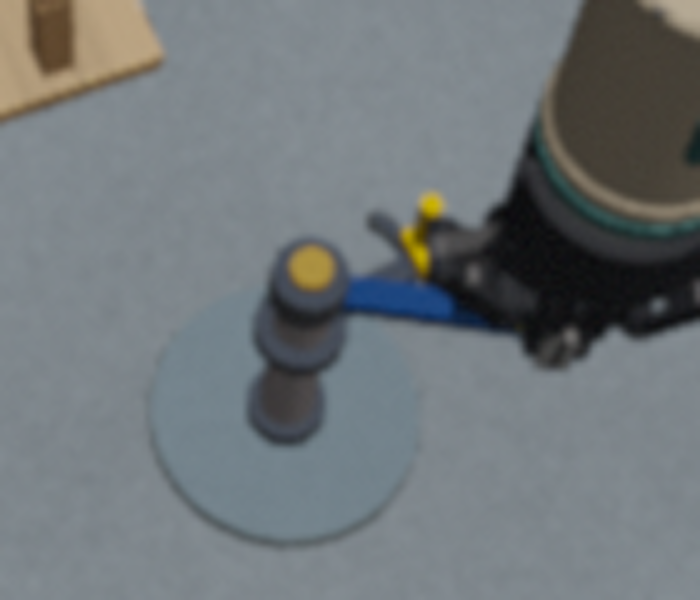

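View pics/w3.png

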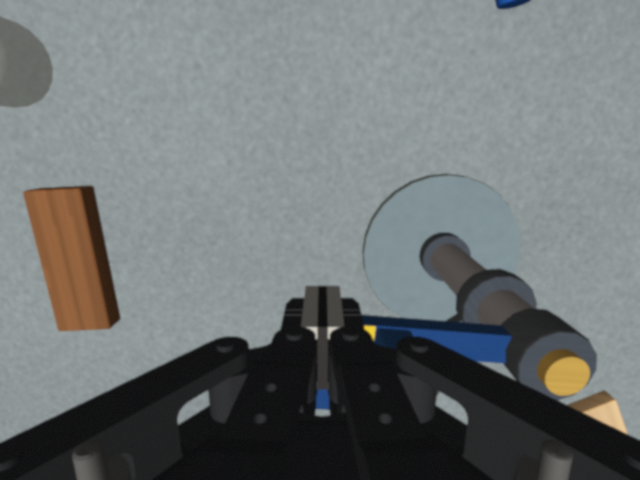

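{"method": "apply_moves", "body": {"moves": [0,-0.007,-0.003,0,0,0,-0.02,0,-0.007,-0.002,0,0,0,-0.06,0,-0.006,-0.001,0,0,0,-0.06,0,-0.006,-0.001,0,0,0,-0.06,0,-0.004,-0.001,0,0,0,-0.04,0,-0.003,-0.001,0,0,0,-0.03,0,-0.003,0,0,0,0,-0.03,0,-0.003,0,0,0,0,-0.03]}}

```text
clock: 5.02
position: [0.4334, 0.213, 0.1699]
ee_rot: [-0.001, 0.784, 0.621, 0.006]
contact_force: [-0.8, 3.0, 0.5]
width: 0.0002
```

```bash
python3 - <<'E'
from h import *
s=st(); arc(s,0,0); snap('scene','s4'); crop('s4',300,230,440,350,5,'s4c')
pushplan([yaw_of(s)+np.pi/2+.03*i for i in range(1,9)])
E
```

```text
t5.02 p [0.4334 0.213  0.1699] yaw 1.341 zax [ 0.009  0.009 -1.   ] F [-0.8  3.   0.5] M [ 0.46  0.12 -0.06] w 0.0002
ang 2.672 r 0.1031
[0, -0.0087, -0.0017, -0.0002, 0.007, -0.01, -0.029] |9mm
[0, -0.0031, -0.0005, -0.0, 0.0, -0.0, -0.03] |3mm
[0, -0.0031, -0.0005, 0.0, -0.0, 0.0, -0.03] |3mm
[0, -0.0031, -0.0005, -0.0, 0.0, -0.0, -0.03] |3mm
[0, -0.0031, -0.0005, 0.0, -0.0, 0.0, -0.03] |3mm
[0, -0.0031, -0.0005, -0.0, 0.0, -0.0, -0.03] |3mm
[0, -0.0031, -0.0005, 0.0, 0.0, 0.0, -0.03] |3mm
[0, -0.0031, -0.0005, 0.0, 0.0, 0.0, -0.03] |3mm
```

View pics/s4c.png

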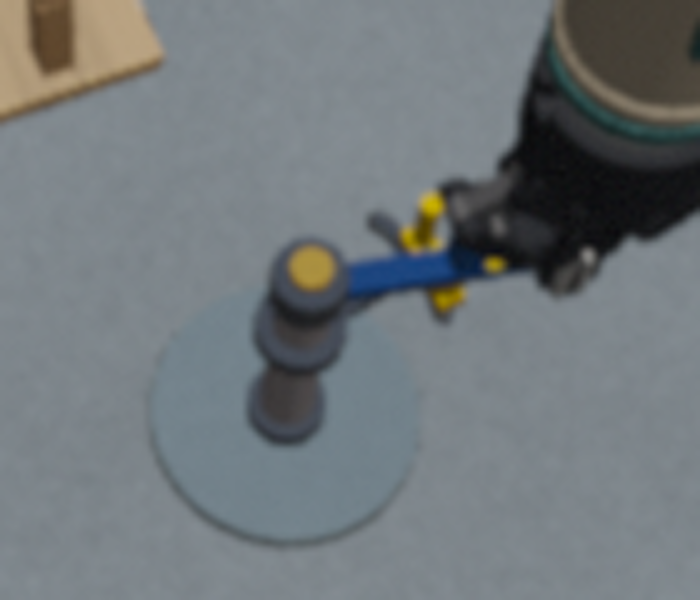

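{"method": "apply_moves", "body": {"moves": [0,-0.003,0,0,0,0,0,0,-0.003,0,0,0,0,0,0,-0.002,0,0,0,0,-0.02,0,-0.002,0,0,0,0,-0.02,0,-0.002,0,0,0,0,-0.02,0,-0.002,0,0,0,0,-0.02,0,-0.002,0,0,0,0,-0.02,0,-0.002,0,0,0,0,-0.02]}}

```text
clock: 5.73
position: [0.4269, 0.1956, 0.1699]
ee_rot: [-0.004, 0.743, 0.669, 0.006]
contact_force: [-1.8, 2.8, 1.1]
width: 0.0002
```

```bash
python3 - <<'E'
from h import *
s=st(); arc(s,0,0)
E
```

```text
t5.73 p [0.4269 0.1956 0.1699] yaw 1.465 zax [ 0.004  0.013 -1.   ] F [-1.8  2.8  1.1] M [ 0.35  0.14 -0.05] w 0.0002
ang 2.853 r 0.1027
```

{"method": "apply_moves", "body": {"moves": [0,-0.0015,0,0,0,0,-0.01,0,-0.0015,0,0,0,0,-0.01,0,-0.0015,0,0,0,0,-0.01,0,-0.0015,0,0,0,0,-0.01,0,-0.0015,0,0,0,0,-0.01,0,-0.0015,0,0,0,0,-0.01,0,-0.001,0,0,0,0,-0.01,0,-0.001,0,0,0,0,0]}}

```text
clock: 6.4
position: [0.4254, 0.1906, 0.17]
ee_rot: [-0.01, 0.719, 0.695, 0.011]
contact_force: [-1.1, 4.2, 0.3]
width: -0.0001
```

```bash
python3 - <<'E'
from h import *
s=st(); arc(s,0,0); snap('scene','s5'); crop('s5',300,230,440,350,5,'s5c')
E
```

```text
t6.40 p [0.4254 0.1906 0.17  ] yaw 1.538 zax [ 0.003  0.029 -1.   ] F [-1.1  4.2  0.3] M [ 0.68  0.14 -0.01] w -0.0001
ang 2.904 r 0.1029
```

View pics/s5c.png

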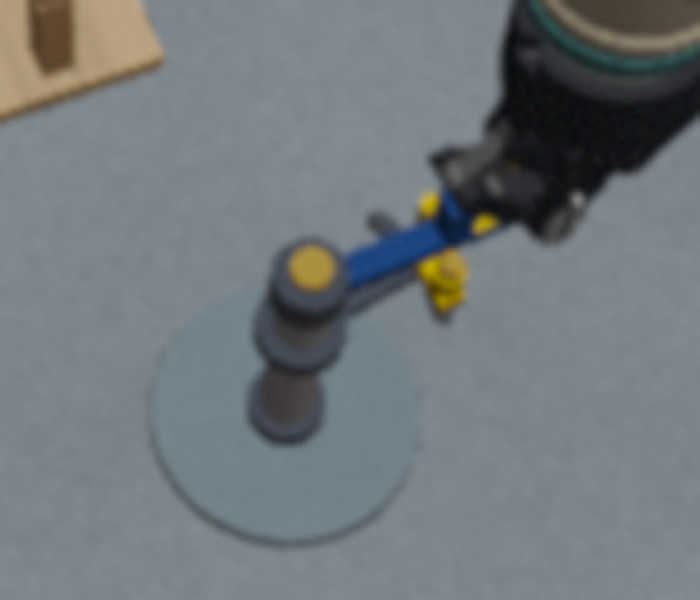

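```bash
python3 - <<'E'
from h import *
s=manip.get_state(); plan([(s['position'],1.538,1)],0)
E
```

```text
[0, 0.0, 0.0, 0.0, 0.002, -0.03, -0.0] |0mm
```

{"method": "apply_moves", "body": {"moves": [0,-0.002,0,0,0,-0.015,0,0,-0.002,0,0,0,-0.01,0,0,-0.002,0,0,0,-0.003,0,0,-0.002,0,0,0,-0.003,0,0,-0.002,0,0,0,-0.003,0,0,-0.002,0,0,0,0,0,0,-0.002,0,0,0,0,0,0,-0.002,0,0,0,0,0]}}

```text
clock: 7.12
position: [0.4254, 0.1904, 0.17]
ee_rot: [-0.01, 0.72, 0.693, 0.012]
contact_force: [-1.3, 7.4, 0.1]
width: 0.0002
```

```bash
python3 - <<'E'
from h import *
s=st(); arc(s,0,0); snap('scene','s6'); crop('s6',340,255,420,315,9,'s6c');snap('wrist','w6')
E
```

```text
t7.12 p [0.4254 0.1904 0.17  ] yaw 1.532 zax [ 0.003  0.031 -1.   ] F [-1.3  7.4  0.1] M [ 1.15  0.11 -0.08] w 0.0002
ang 2.905 r 0.1028
```

View pics/s6c.png

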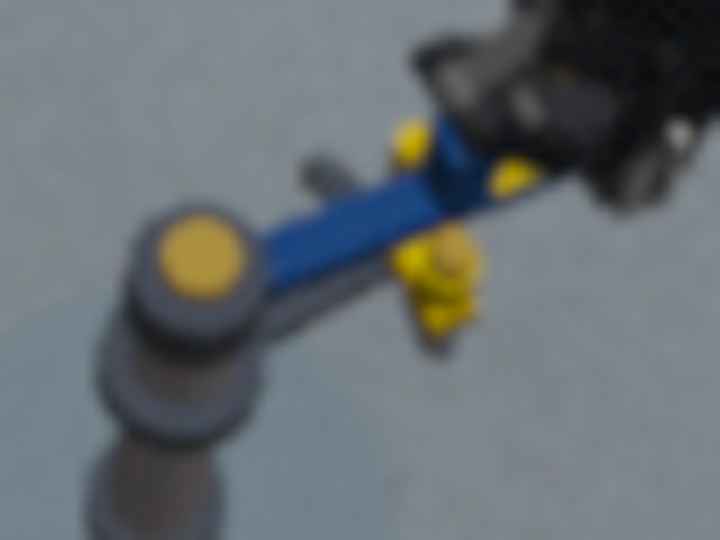

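View pics/w6.png

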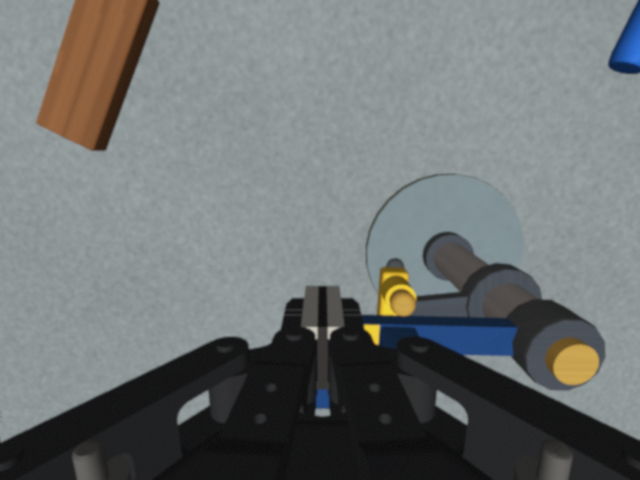

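{"method": "apply_moves", "body": {"moves": [0,0.01,0,0,0,0,0,0,0.02,0,0,0,-0.01,0,0,0.02,0,0,0,-0.01,0,0,0,0,-0.03,0,-0.005,0,0,0,0,-0.04,0,0,0,0,0,0,-0.04,0,0,0,0.08,0,0,-0.02,0,0,0,0.08,0,0,0,0,0,0]}}

```text
clock: 7.88
position: [0.428, 0.24, 0.3036]
ee_rot: [0.003, 0.72, 0.694, -0.003]
contact_force: [1.6, -0.5, 0.4]
width: 0.0234
```

```bash
python3 - <<'E'
from h import *
s=st(); snap('wrist','w7'); snap('top','t7'); crop('t7',230,215,300,285,8,'t7c')
E
```

```text
t7.88 p [0.428  0.24   0.3036] yaw 1.535 zax [-0.    -0.009 -1.   ] F [ 1.6 -0.5  0.4] M [ 0.04  0.03 -0.06] w 0.0234
```

View pics/w7.png

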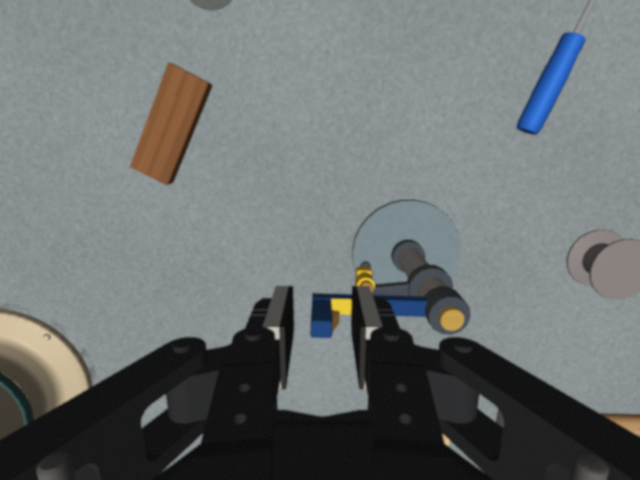

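View pics/t7c.png

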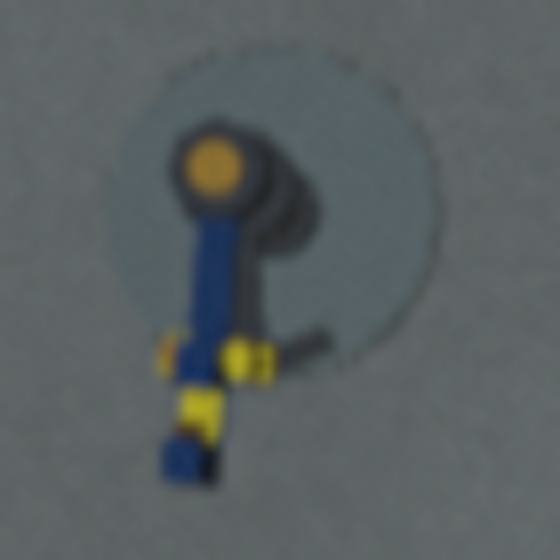

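```bash
python3 - <<'E'
from h import *
plan([([.519,-.243,.28],1.476,13)],.08)
E
```

```text
[0.08, -0.0368, 0.0085, 0.0019, -0.0, 0.001, 0.005] |38mm
[0.08, -0.0368, 0.0086, 0.0019, -0.0, 0.001, 0.005] |38mm
[0.08, -0.0367, 0.0088, 0.0018, -0.0, 0.001, 0.005] |38mm
[0.08, -0.0367, 0.009, 0.0018, -0.0, 0.001, 0.005] |38mm
[0.08, -0.0367, 0.0091, 0.0018, -0.0, 0.001, 0.005] |38mm
[0.08, -0.0366, 0.0093, 0.0018, -0.0, 0.001, 0.005] |38mm
[0.08, -0.0366, 0.0095, 0.0017, -0.0, 0.001, 0.005] |38mm
[0.08, -0.0365, 0.0096, 0.0017, -0.0, 0.001, 0.005] |38mm
[0.08, -0.0365, 0.0098, 0.0017, -0.0, 0.001, 0.005] |38mm
[0.08, -0.0364, 0.01, 0.0016, -0.0, 0.001, 0.005] |38mm
[0.08, -0.0364, 0.0101, 0.0016, -0.0, 0.001, 0.005] |38mm
[0.08, -0.0364, 0.0103, 0.0016, -0.0, 0.001, 0.005] |38mm
[0.08, -0.0363, 0.0105, 0.0016, -0.0, 0.001, 0.005] |38mm
```

{"method": "apply_moves", "body": {"moves": [0.084,-0.037,0.009,0.002,0,0.001,0.006,0.084,-0.037,0.009,0.002,0,0.001,0.006,0.084,-0.037,0.009,0.002,0,0.001,0.006,0.084,-0.037,0.009,0.002,0,0.001,0.006,0.084,-0.037,0.01,0.002,0,0.001,0.006,0.084,-0.037,0.01,0.002,0,0.001,0.006,0.084,-0.037,0.01,0.002,0,0.001,0.006,0.084,-0.037,0.01,0.002,0,0.001,0.006]}}

```text
clock: 8.65
position: [0.4793, -0.0654, 0.2682]
ee_rot: [-0.01, 0.731, 0.682, -0.013]
contact_force: [1.0, 0.4, -0.4]
width: 0.0838
```

```bash
python3 - <<'E'
from h import *
s=st(); plan([([.519,-.243,.27],1.476,7)],.08)
E
```

```text
t8.65 p [ 0.4793 -0.0654  0.2682] yaw 1.502 zax [-0.032 -0.002 -0.999] F [ 1.   0.4 -0.4] M [-0.04 -0.06  0.06] w 0.0838
[0.08, -0.0249, 0.0074, -0.0004, -0.005, 0.001, 0.004] |26mm
[0.08, -0.0249, 0.0075, -0.0004, -0.005, 0.001, 0.004] |26mm
[0.08, -0.0249, 0.0076, -0.0004, -0.005, 0.001, 0.004] |26mm
[0.08, -0.0248, 0.0077, -0.0003, -0.005, 0.001, 0.004] |26mm
[0.08, -0.0248, 0.0078, -0.0003, -0.005, 0.001, 0.004] |26mm
[0.08, -0.0248, 0.0079, -0.0003, -0.005, 0.001, 0.004] |26mm
[0.08, -0.0248, 0.008, -0.0003, -0.005, 0.001, 0.004] |26mm
```

{"method": "apply_moves", "body": {"moves": [0.084,-0.026,0.008,0,-0.006,0.001,0.005,0.084,-0.026,0.008,0,-0.006,0.001,0.005,0.084,-0.026,0.008,0,-0.006,0.001,0.005,0.084,-0.026,0.008,0,-0.006,0.001,0.005,0.084,-0.026,0.008,0,-0.006,0.001,0.005,0.084,-0.026,0.008,0,-0.006,0.001,0.004,0.084,-0.015,0.005,0,-0.004,0.001,0.004,0.084,0,0,0,0,0,0]}}

```text
clock: 9.32
position: [0.508, -0.2561, 0.2451]
ee_rot: [-0.012, 0.746, 0.665, -0.006]
contact_force: [0.9, 0.3, -0.3]
width: 0.0842
```

```bash
python3 - <<'E'
from h import *
s=st(); snap('wrist','w8')
E
```

```text
t9.32 p [ 0.508  -0.2561  0.2451] yaw 1.456 zax [-0.025  0.01  -1.   ] F [ 0.9  0.3 -0.3] M [ 0.   -0.04  0.01] w 0.0842
```

View pics/w8.png

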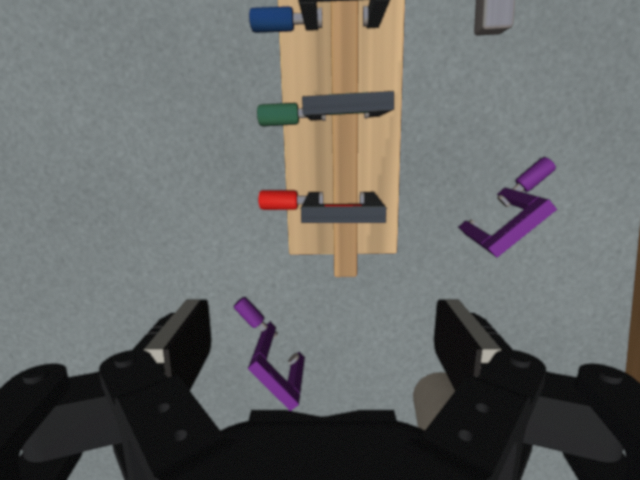

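```bash
python3 - <<'E'
from h import *
np.set_printoptions(precision=4,suppress=True)
crop('w8',240,160,420,290,4,'w8c')
d=load('w8'); im=d['image'];rz=d['range_z']
# spine top mask via world z
vv,uu=np.mgrid[185:240,290:400]
P=np.array([px(d,u,v) for u,v in zip(uu.ravel(),vv.ravel())])
m=(P[:,2]>.12)&(P[:,2]<.14)
Q=P[m]; print(m.sum(),Q.mean(0),Q[:,2].std()); 
uv=np.c_[uu.ravel()[m],vv.ravel()[m]].astype(np.float32); print(uv.min(0),uv.max(0))
r=cv2.minAreaRect((Q[:,:2]*1000).astype(np.float32)); print(r)
E
```

```text
1544 [ 0.5205 -0.2405  0.1256] 0.0010495377959183505
[301. 204.] [386. 222.]
((520.5321655273438, -240.77362060546875), (12.311722755432129, 59.68152618408203), 83.4482192993164)
```

View pics/w8c.png

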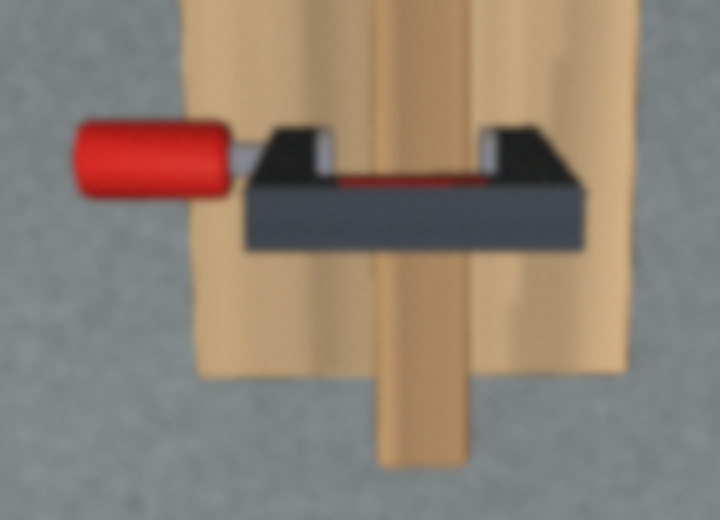

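```bash
python3 - <<'E'
from h import *
plan([([.5205,-.2408,.235],1.4565,1),([.5205,-.2408,.145],1.4565,4),([.5205,-.2408,.135],1.4565,1)],.084)
E
```

```text
[0.084, 0.015, 0.0117, 0.0096, -0.028, -0.008, 0.0] |21mm
[0.084, 0.0, 0.0, 0.0225, -0.0, 0.0, 0.0] |22mm
[0.084, 0.0, 0.0, 0.0225, -0.0, 0.0, 0.0] |22mm
[0.084, 0.0, 0.0, 0.0225, -0.0, 0.0, 0.0] |22mm
[0.084, 0.0, 0.0, 0.0225, -0.0, 0.0, 0.0] |22mm
[0.084, -0.0, -0.0, 0.01, 0.0, -0.0, 0.0] |10mm
```

{"method": "apply_moves", "body": {"moves": [0.084,0.008,0.006,0.005,-0.02,-0.008,0,0.084,0.007,0.006,0.005,-0.008,0,0,0.084,0,0,0,0,0,0,0.084,0,0,0.02,0,0,0,0.084,0,0,0.025,0,0,0,0.084,0,0,0.025,0,0,0,0.084,0,0,0.01,0,0,0,0.084,0,0,0,0,0,0]}}

```text
clock: 10.03
position: [0.5193, -0.23, 0.1506]
ee_rot: [-0.003, 0.743, 0.669, 0.001]
contact_force: [0.1, 0.6, 0.4]
width: 0.084
```

```bash
python3 - <<'E'
from h import *
st()
plan([([.5205,-.2408,.14],1.4565,1),([.5205,-.2408,.095],1.4565,4)],.084)
E
```

```text
t10.03 p [ 0.5193 -0.23    0.1506] yaw 1.465 zax [-0.004  0.006 -1.   ] F [0.1 0.6 0.4] M [ 0.02 -0.01 -0.01] w 0.0840
[0.084, -0.0107, 0.0023, 0.0106, -0.004, -0.005, 0.009] |15mm
[0.084, 0.0, 0.0, 0.0113, -0.0, 0.0, 0.0] |11mm
[0.084, 0.0, 0.0, 0.0113, -0.0, 0.0, 0.0] |11mm
[0.084, 0.0, 0.0, 0.0113, -0.0, 0.0, 0.0] |11mm
[0.084, 0.0, 0.0, 0.0113, -0.0, 0.0, 0.0] |11mm
```

{"method": "apply_moves", "body": {"moves": [0.084,-0.009,0.0025,0,-0.004,-0.005,0.009,0.084,-0.001,0,0.004,0,0,0,0.084,0,0,0.012,0,0,0,0.084,0,0,0.012,0,0,0,0.084,0,0,0.012,0,0,0,0.084,0,0,0.01,0,0,0,0.084,0,0,0.003,0,0,0,0.084,0,0,0,0,0,0]}}

```text
clock: 10.7
position: [0.5271, -0.245, 0.1042]
ee_rot: [0.008, 0.746, 0.666, 0.002]
contact_force: [-1.3, -0.5, -0.2]
width: 0.0839
```

```bash
python3 - <<'E'
from h import *
st(); snap('wrist','w9')
plan([([.5205,-.2408,.095],1.4565,1)],.084)
E
```

```text
t10.70 p [ 0.5271 -0.245   0.1042] yaw 1.456 zax [ 0.014 -0.01  -1.   ] F [-1.3 -0.5 -0.2] M [-0.02  0.02 -0.03] w 0.0839
[0.084, 0.0036, -0.0073, 0.0094, 0.016, 0.008, 0.0] |12mm
```

View pics/w9.png

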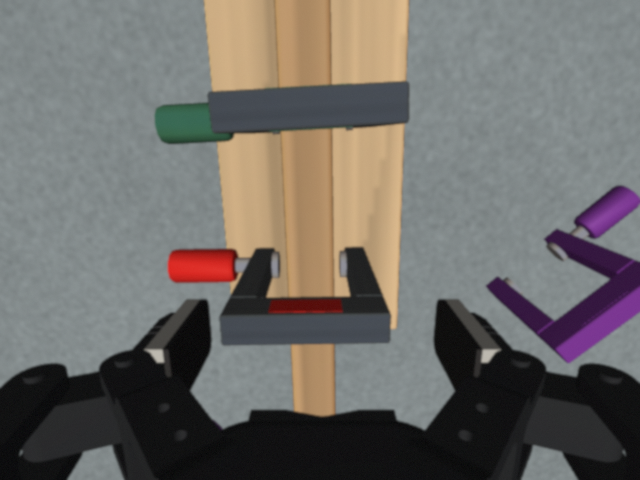

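{"method": "apply_moves", "body": {"moves": [0.084,0.002,-0.005,0,0.01,0.005,0,0.084,0.0015,-0.0025,0.003,0.004,0.003,0,0.084,0,0,0.004,0,0,0,0.084,0,0,0.002,0,0,0,0.084,0,0,0,0,0,0,0.084,0,0,0,0,0,0,0.084,0,0,0,0,0,0,0.084,0,0,0,0,0,0]}}

```text
clock: 11.42
position: [0.521, -0.2413, 0.0974]
ee_rot: [0.002, 0.746, 0.666, 0.001]
contact_force: [1.0, 0.0, 0.4]
width: 0.0843
```

```bash
python3 - <<'E'
from h import *
st()
plan([([.5205,-.2408,.095],1.4565,1)],.084)
E
```

```text
t11.42 p [ 0.521  -0.2413  0.0974] yaw 1.457 zax [ 0.004 -0.002 -1.   ] F [1.  0.  0.4] M [0.06 0.04 0.01] w 0.0843
[0.084, 0.0004, -0.0006, 0.0024, 0.005, 0.002, 0.0] |2mm
```

{"method": "apply_moves", "body": {"moves": [0.084,0,-0.0006,0.002,0.004,0.002,0,0.07,0,0,0,0,0,0,0.062,0,0,0,0,0,0,0.05,0,0,0,0,0,0,0.05,0,0,0,0,0,0,0.05,0,0,0,0,0,0,0.05,0,0,0,0,0,0,0.05,0,0,0,0,0,0], "newtons": 50}}

```text
clock: 12.08
position: [0.5209, -0.2414, 0.0958]
ee_rot: [0.0, 0.746, 0.666, 0.001]
contact_force: [0.4, 0.3, 0.0]
width: 0.0592
```

```bash
python3 - <<'E'
from h import *
st(); snap('wrist','w10')
E
```

```text
t12.08 p [ 0.5209 -0.2414  0.0958] yaw 1.457 zax [ 0.001  0.    -1.   ] F [0.4 0.3 0. ] M [ 0.08 -0.06 -0.01] w 0.0592
```

View pics/w10.png

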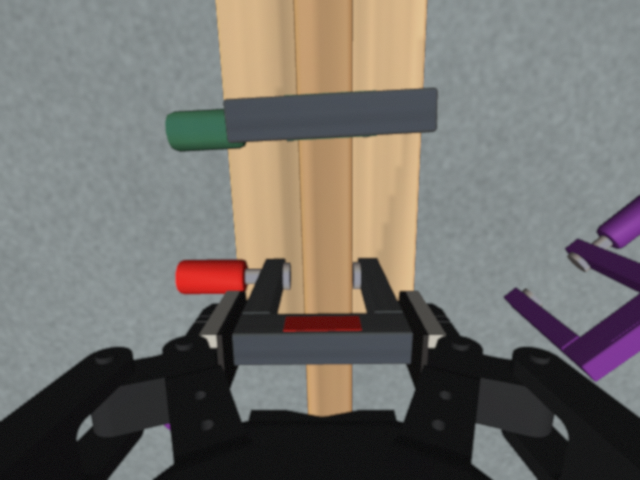

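{"method": "apply_moves", "body": {"moves": [0.05,0,0,-0.003,0,0,0,0.05,0,0,-0.01,0,0,0,0.05,0,0,-0.015,0,0,0,0.05,0,0,-0.015,0,0,0,0.05,0,0,-0.015,0,0,0,0.05,0,0,-0.015,0,0,0,0.05,0,0,-0.015,0,0,0,0.05,0,0,-0.01,0,0,0]}}

```text
clock: 12.8
position: [0.5172, -0.239, 0.1947]
ee_rot: [-0.006, 0.746, 0.666, -0.001]
contact_force: [1.0, -0.5, -2.5]
width: 0.0592
```

```bash
python3 - <<'E'
from h import *
st(); plan([([.5209,-.2414,.30],1.457,5)],.05)
E
```

```text
t12.80 p [ 0.5172 -0.239   0.1947] yaw 1.456 zax [-0.01   0.008 -1.   ] F [ 1.  -0.5 -2.5] M [ 0.03 -0.08  0.05] w 0.0592
[0.05, -0.0002, 0.0006, -0.0211, -0.002, -0.001, -0.0] |21mm
[0.05, -0.0003, 0.0006, -0.0211, -0.002, -0.001, -0.0] |21mm
[0.05, -0.0003, 0.0006, -0.0211, -0.002, -0.001, -0.0] |21mm
[0.05, -0.0003, 0.0007, -0.0211, -0.002, -0.001, -0.0] |21mm
[0.05, -0.0004, 0.0007, -0.0211, -0.002, -0.001, -0.0] |21mm
```

{"method": "apply_moves", "body": {"moves": [0.05,0,0,-0.02,-0.004,-0.002,0,0.05,0,0,-0.02,-0.002,-0.002,0,0.05,0,0,-0.02,-0.002,-0.001,0,0.05,-0.01,0,-0.02,-0.002,0,-0.05,0.05,0.01,0,-0.02,0,0,-0.1,0.05,0,0,-0.01,0,0,-0.1,0.05,0,0,0,0,0,-0.1,0.05,0,0,0,0,0,-0.1]}}

```text
clock: 13.47
position: [0.5147, -0.238, 0.3157]
ee_rot: [-0.0, 0.571, 0.821, 0.0]
contact_force: [-0.4, 0.5, -3.5]
width: 0.0592
```

```bash
python3 - <<'E'
from h import *
np.set_printoptions(precision=4,suppress=True)
st()
d=load('w7'); im=d['image'].astype(int)
for name,(u0,v0,u1,v1) in {'all':(285,270,480,345)}.items():
    vv,uu=np.mgrid[v0:v1,u0:u1]; uu=uu.ravel();vv=vv.ravel()
    P=np.array([px(d,u,v) for u,v in zip(uu,vv)]); C=im[vv,uu]
    for n,lo,hi,b in [('tip',.196,.206,1),('sh',.186,.194,1),('bar',.156,.164,1),('hub',.174,.182,0)]:
        m=(P[:,2]>lo)&(P[:,2]<hi)
        if b: m&=(C[:,2]>C[:,0]+30)
        if m.sum()>5:
            r=cv2.minAreaRect((P[m][:,:2]*1000).astype(np.float32)); print(n,m.sum(),P[m].mean(0),r)
E
python3 - <<'E'
from h import *
crop('w7',280,250,490,350,3.8,'w7c')
E
```

```text
t13.47 p [ 0.5147 -0.238   0.3157] yaw 1.926 zax [-0.     0.001 -1.   ] F [-0.4  0.5 -3.5] M [-0.01  0.05 -0.02] w 0.0592
tip 393 [0.4237 0.1751 0.1994] ((423.7043762207031, 174.35476684570312), (14.567622184753418, 14.461869239807129), 87.2720947265625)
sh 83 [0.4239 0.1808 0.1901] ((423.56439208984375, 180.61468505859375), (1.6433568000793457, 12.507109642028809), 87.40497589111328)
bar 690 [0.4868 0.1712 0.1596] ((462.64434814453125, 171.84722900390625), (14.694231033325195, 93.50141906738281), 84.84400939941406)
hub 568 [0.5031 0.1701 0.1778] ((475.5582275390625, 174.21078491210938), (20.60282325744629, 117.94816589355469), 83.1427001953125)
```

View pics/w7c.png

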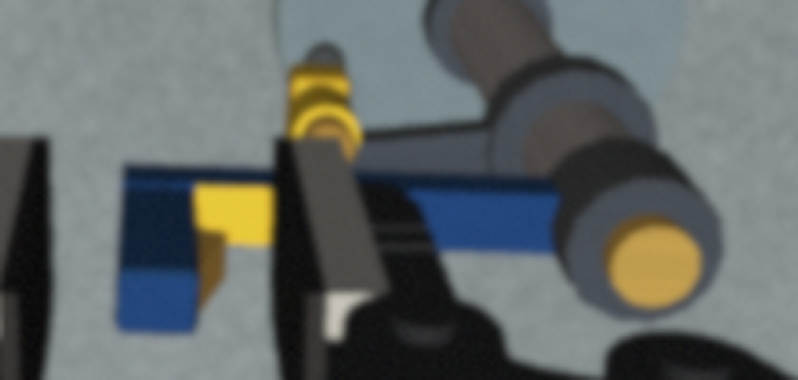

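```bash
python3 - <<'E'
from h import *
d=load('w7'); print(px(d,452.4,319.7,.178))
plan([([.442,.173,.31],3.06,14)],.05)
E
```

```text
[0.52500496 0.16649689 0.178     ]
[0.05, 0.0293, 0.0053, 0.0004, 0.0, -0.0, -0.081] |30mm
[0.05, 0.0288, 0.0077, 0.0004, 0.0, -0.0, -0.081] |30mm
[0.05, 0.0281, 0.01, 0.0004, 0.0, -0.0, -0.081] |30mm
[0.05, 0.0272, 0.0122, 0.0004, 0.0, -0.0, -0.081] |30mm
[0.05, 0.0261, 0.0144, 0.0004, 0.0, -0.0, -0.081] |30mm
[0.05, 0.0249, 0.0165, 0.0004, 0.0, -0.0, -0.081] |30mm
[0.05, 0.0234, 0.0184, 0.0004, 0.0, -0.0, -0.081] |30mm
[0.05, 0.0219, 0.0203, 0.0004, 0.0, -0.0, -0.081] |30mm
[0.05, 0.0202, 0.022, 0.0004, 0.0, -0.0, -0.081] |30mm
[0.05, 0.0183, 0.0235, 0.0004, 0.0, -0.0, -0.081] |30mm
[0.05, 0.0164, 0.0249, 0.0004, 0.0, -0.0, -0.081] |30mm
[0.05, 0.0143, 0.0262, 0.0004, 0.0, -0.0, -0.081] |30mm
[0.05, 0.0121, 0.0272, 0.0004, 0.0, -0.0, -0.081] |30mm
[0.05, 0.0099, 0.0281, 0.0004, 0.0, -0.0, -0.081] |30mm
```

{"method": "apply_moves", "body": {"moves": [0.05,0.029,0.005,0,0,0,-0.085,0.05,0.029,0.008,0,0,0,-0.085,0.05,0.028,0.01,0,0,0,-0.085,0.05,0.027,0.012,0,0,0,-0.085,0.05,0.026,0.014,0,0,0,-0.085,0.05,0.025,0.016,0,0,0,-0.085,0.05,0.023,0.018,0,0,0,-0.085,0.05,0.022,0.02,0,0,0,-0.085]}}

```text
clock: 14.13
position: [0.4623, -0.0032, 0.3167]
ee_rot: [-0.001, 0.253, 0.968, -0.001]
contact_force: [0.8, 0.1, -2.7]
width: 0.0591
```

```bash
python3 - <<'E'
from h import *
st(); plan([([.442,.173,.31],3.06,8)],.05)
E
```

```text
t14.13 p [ 0.4623 -0.0032  0.3167] yaw 2.630 zax [-0.002 -0.002 -1.   ] F [ 0.8  0.1 -2.7] M [0.04 0.   0.06] w 0.0591
[0.05, 0.013, 0.018, 0.0008, -0.0, -0.0, -0.054] |22mm
[0.05, 0.012, 0.0186, 0.0008, -0.0, -0.0, -0.054] |22mm
[0.05, 0.011, 0.0193, 0.0008, -0.0, -0.0, -0.054] |22mm
[0.05, 0.0099, 0.0198, 0.0008, -0.0, -0.0, -0.054] |22mm
[0.05, 0.0089, 0.0203, 0.0008, -0.0, -0.0, -0.054] |22mm
[0.05, 0.0078, 0.0208, 0.0008, -0.0, -0.0, -0.054] |22mm
[0.05, 0.0066, 0.0212, 0.0008, -0.0, -0.0, -0.054] |22mm
[0.05, 0.0055, 0.0215, 0.0008, -0.0, -0.0, -0.054] |22mm
```

{"method": "apply_moves", "body": {"moves": [0.05,0.014,0.019,0.001,0,0,-0.06,0.05,0.013,0.02,0.001,0,0,-0.06,0.05,0.012,0.02,0.001,0,0,-0.06,0.05,0.011,0.021,0.001,0,0,-0.06,0.05,0.01,0.021,0.001,0,0,-0.06,0.05,0.008,0.022,0.001,0,0,-0.06,0.05,0.005,0.014,0.001,0,0,-0.06,0.05,0.001,0.004,0,0,0,-0.01]}}

```text
clock: 14.8
position: [0.4272, 0.1671, 0.3124]
ee_rot: [-0.003, 0.026, 1.0, 0.001]
contact_force: [0.3, -0.2, -2.8]
width: 0.0592
```

```bash
python3 - <<'E'
from h import *
st(); plan([([.442,.173,.29],3.06,3)],.05)
E
```

```text
t14.80 p [0.4272 0.1671 0.3124] yaw 3.090 zax [-0.005  0.001 -1.   ] F [ 0.3 -0.2 -2.8] M [-0.03 -0.02  0.04] w 0.0592
[0.05, -0.0048, 0.0022, 0.0075, 0.0, -0.002, 0.01] |9mm
[0.05, -0.0048, 0.0023, 0.0075, 0.0, -0.002, 0.01] |9mm
[0.05, -0.0048, 0.0023, 0.0075, 0.0, -0.002, 0.01] |9mm
```

{"method": "apply_moves", "body": {"moves": [0.05,-0.005,0.002,0.007,0,-0.002,0.01,0.05,-0.005,0.002,0.007,0,-0.002,0.01,0.05,-0.004,0.002,0.007,0,-0.001,0.01,0.05,0,0,0,0,0,0,0.05,0,0,0,0,0,0,0.05,0,0,0,0,0,0,0.05,0,0,0,0,0,0,0.05,0,0,0,0,0,0]}}

```text
clock: 15.47
position: [0.4434, 0.1686, 0.2885]
ee_rot: [-0.001, 0.046, 0.999, -0.002]
contact_force: [0.5, -0.1, -2.9]
width: 0.059
```

```bash
python3 - <<'E'
from h import *
st(); snap('wrist','w11'); snap('scene','s11'); crop('s11',300,200,460,320,5,'s11c')
E
```

```text
t15.47 p [0.4434 0.1686 0.2885] yaw 3.049 zax [-0.002 -0.003 -1.   ] F [ 0.5 -0.1 -2.9] M [ 0.04  0.   -0.03] w 0.0590
```

View pics/w11.png

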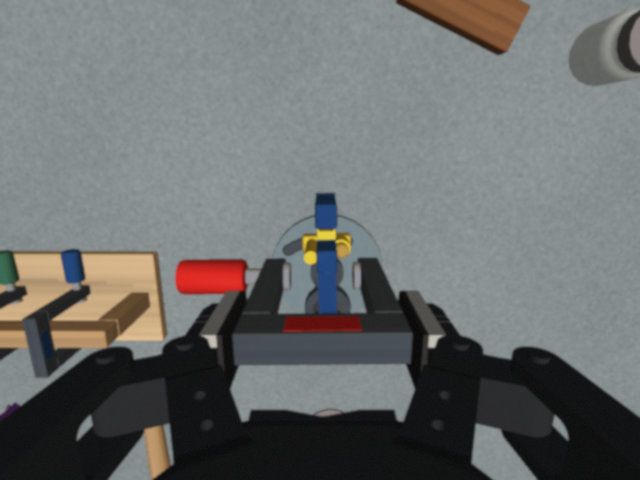

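View pics/s11c.png

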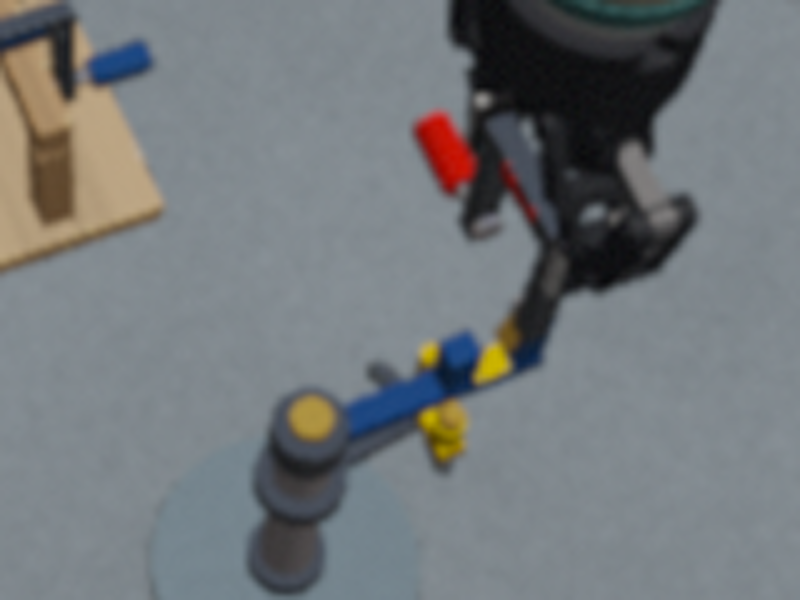

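```bash
cat >> h.py <<'E'
def pts(d,u0,v0,u1,v1):
    vv,uu=np.mgrid[v0:v1,u0:u1]; uu=uu.ravel();vv=vv.ravel()
    P=np.array([px(d,u,v) for u,v in zip(uu,vv)]); return P,d['image'].astype(int)[vv,uu],np.c_[uu,vv]
E
python3 - <<'E'
from h import *
np.set_printoptions(precision=4,suppress=True)
d=load('w11'); crop('w11',260,180,400,380,4,'w11c')
P,C,UV=pts(d,290,185,370,320)
b=C[:,2]>C[:,0]+25
for n,lo,hi in [('tip',.196,.206),('sh',.186,.194),('bar',.156,.164)]:
    m=b&(P[:,2]>lo)&(P[:,2]<hi)
    if m.sum()>5: print(n,m.sum(),P[m].mean(0),UV[m].min(0),UV[m].max(0),cv2.minAreaRect((P[m][:,:2]*1000).astype(np.float32)))
s=manip.get_state(); R=R_of(s['ee_rot'])
P,C,UV=pts(d,225,330,420,366)
m=(P[:,2]>.31)&(P[:,2]<.34); T=R.inv().apply(P[m]-s['position']); print('clamp top in tool',m.sum(),T.mean(0),UV[m].min(0),UV[m].max(0),cv2.minAreaRect((T[:,:2]*1000).astype(np.float32)))
E
```

```text
tip 558 [0.423  0.1737 0.1995] [315 203] [337 228] ((423.2915344238281, 173.85707092285156), (13.77798080444336, 15.882980346679688), 84.67961120605469)
sh 495 [0.4526 0.1717 0.1895] [317 200] [337 272] ((439.7220153808594, 172.948974609375), (13.482331275939941, 48.826087951660156), 85.06146240234375)
bar 756 [0.488  0.1691 0.1599] [316 194] [336 312] ((461.3111877441406, 171.05255126953125), (13.771939277648926, 92.2276611328125), 85.6667251586914)
clamp top in tool 6728 [ 0.0009  0.0008 -0.0303] [225 330] [419 365] ((0.7675075531005859, 1.1085987091064453), (21.406108856201172, 59.87910079956055), 0.6886319518089294)
```

View pics/w11c.png

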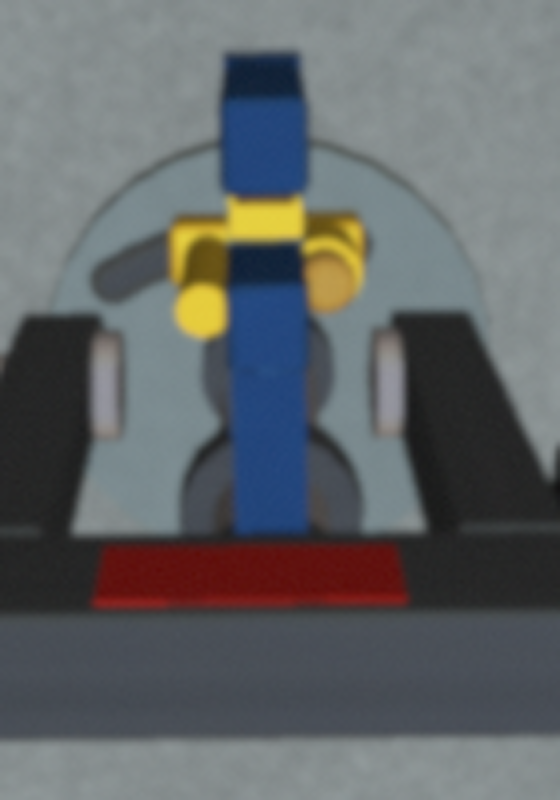

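```bash
python3 - <<'E'
from h import *
d=load('w11'); s=manip.get_state(); R=R_of(s['ee_rot'])
z=s['position'][2]+.0303
for u in (270,322,375):
  for v in (332.5,364.3): print(u,v,R.inv().apply(px(d,u,v,z)-s['position']).round(4))
for u in (232,412): print(R.inv().apply(px(d,u,348,z)-s['position']).round(4))
plan([([.4412,.1723,.27],3.057,2)],.05)
E
```

```text
270 332.5 [ 0.0062 -0.016  -0.0302]
270 364.3 [-0.0056 -0.0164 -0.0303]
322 332.5 [ 0.0062  0.0009 -0.0303]
322 364.3 [-0.0056  0.0009 -0.0303]
375 332.5 [ 0.0062  0.0182 -0.0304]
375 364.3 [-0.0056  0.0186 -0.0304]
[ 0.0005 -0.0287 -0.0302]
[ 0.0005  0.0306 -0.0304]
[0.05, 0.0012, 0.0017, 0.0094, -0.002, -0.0, -0.004] |10mm
[0.05, 0.0012, 0.0017, 0.0094, -0.002, -0.0, -0.004] |10mm
```

{"method": "apply_moves", "body": {"moves": [0.05,0.001,0.0017,0.009,-0.002,0,-0.004,0.05,0.001,0.0017,0.009,-0.001,0,-0.003,0.05,0,0,0.012,0,0,0,0.05,0,0,0.012,0,0,0,0.05,0,0,0.012,0,0,0,0.05,0,0,0.012,0,0,0,0.05,0,0,0,0,0,0,0.05,0,0,0,0,0,0]}}

```text
clock: 16.23
position: [0.4394, 0.1735, 0.2165]
ee_rot: [-0.001, 0.042, 0.999, 0.001]
contact_force: [-0.3, 0.1, -3.0]
width: 0.059
```

```bash
python3 - <<'E'
from h import *
s=st(); snap('wrist','w12'); plan([([.4416,.1722,.20],3.057,1)],.05)
E
```

```text
t16.23 p [0.4394 0.1735 0.2165] yaw 3.058 zax [-0.002  0.001 -1.   ] F [-0.3  0.1 -3. ] M [-0.03 -0.01 -0.01] w 0.0590
[0.05, -0.0026, -0.001, 0.0164, 0.001, -0.003, 0.001] |17mm
```

View pics/w12.png

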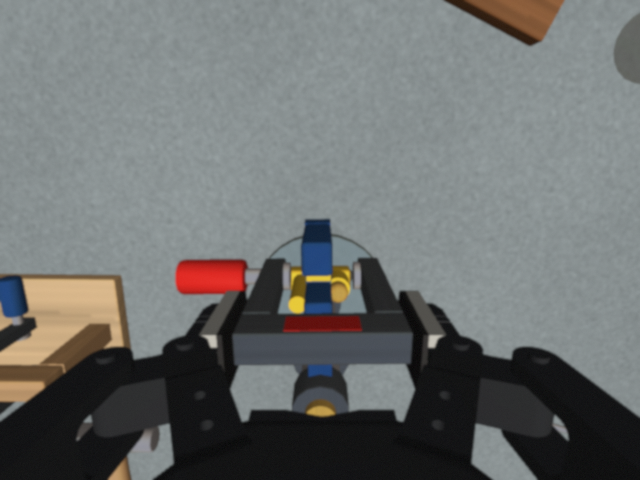

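```bash
python3 - <<'E'
from h import *
np.set_printoptions(precision=4,suppress=True)
d=load('w12')
P,C,UV=pts(d,290,215,350,312)
b=C[:,2]>C[:,0]+25
for n,lo,hi in [('tip',.197,.203),('sh',.1875,.1925)]:
    m=b&(P[:,2]>lo)&(P[:,2]<hi)
    if m.sum()>5: print(n,m.sum(),P[m].mean(0),UV[m].min(0),UV[m].max(0),cv2.minAreaRect((P[m][:,:2]*1000).astype(np.float32)))
crop('w12',250,205,400,375,4,'w12c')
E
```

```text
tip 1044 [0.4226 0.1737 0.1996] [301 240] [332 274] ((423.03436279296875, 173.55628967285156), (13.786742210388184, 15.497197151184082), 85.20038604736328)
sh 356 [0.4432 0.1724 0.1895] [304 235] [332 311] ((434.3587646484375, 173.32150268554688), (13.149003028869629, 38.359928131103516), 85.27569580078125)
```

View pics/w12c.png

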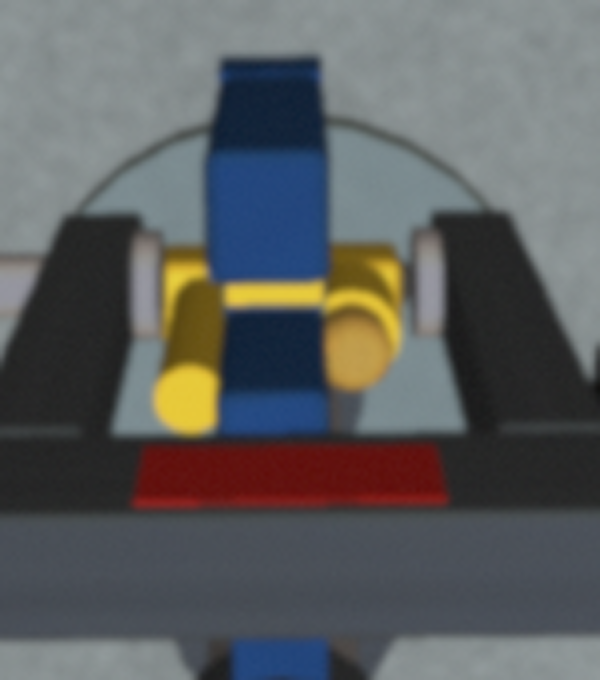

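{"method": "apply_moves", "body": {"moves": [0.05,-0.0015,-0.001,0.005,0.001,-0.002,0,0.05,-0.0008,0,0.005,0,0,0,0.05,0,0,0.005,0,0,0,0.05,0,0,0.003,0,0,0,0.05,0,0,0.002,0,0,0,0.05,0,0,0,0,0,0,0.05,0,0,0,0,0,0,0.05,0,0,0,0,0,0]}}

```text
clock: 16.95
position: [0.4432, 0.1726, 0.1965]
ee_rot: [0.002, 0.041, 0.999, 0.001]
contact_force: [-0.3, -0.8, -2.6]
width: 0.0593
```

```bash
python3 - <<'E'
from h import *
s=st(); plan([([.4414,.1720,.19],3.057,1)],.05)
E
```

```text
t16.95 p [0.4432 0.1726 0.1965] yaw 3.059 zax [ 0.004  0.001 -1.   ] F [-0.3 -0.8 -2.6] M [ 0.04  0.06 -0.05] w 0.0593
[0.05, 0.0018, -0.0008, 0.0065, 0.001, 0.004, 0.002] |7mm
```

{"method": "apply_moves", "body": {"moves": [0.05,0.0015,-0.0005,0.003,0,0.003,0,0.05,0.0003,0,0.003,0,0.001,0,0.05,0,0,0.003,0,0,0,0.05,0,0,0.003,0,0,0,0.05,0,0,0,0,0,0,0.05,0,0,0,0,0,0,0.05,0,0,0,0,0,0,0.05,0,0,0,0,0,0]}}

```text
clock: 17.62
position: [0.4414, 0.1724, 0.1835]
ee_rot: [0.0, 0.041, 0.999, 0.001]
contact_force: [0.2, -0.1, -2.7]
width: 0.0592
```

```bash
python3 - <<'E'
from h import *
s=st(); plan([([.4414,.1720,.18],3.057,1)],.05)
E
```

```text
t17.62 p [0.4414 0.1724 0.1835] yaw 3.059 zax [ 0.001  0.002 -1.   ] F [ 0.2 -0.1 -2.7] M [-0.02 -0.    0.01] w 0.0592
[0.05, 0.0, -0.0004, 0.0035, 0.002, 0.001, 0.002] |4mm
```

{"method": "apply_moves", "body": {"moves": [0.05,0,0,0.002,0.001,0.001,0,0.05,0,0,0.002,0,0,0,0.05,0,0,0.002,0,0,0,0.05,0,0,0.002,0,0,0,0.05,0,0,0.001,0,0,0,0.05,0,0,0,0,0,0,0.05,0,0,0,0,0,0,0.05,0,0,0,0,0,0]}}

```text
clock: 18.28
position: [0.4417, 0.1724, 0.1737]
ee_rot: [0.0, 0.041, 0.999, 0.0]
contact_force: [-0.8, 0.8, -4.0]
width: 0.0589
```

```bash
python3 - <<'E'
from h import *
s=st(); plan([([.4414,.1720,.17],3.057,1)],.05);snap('scene','s13'); crop('s13',320,210,440,310,6,'s13c')
E
```

```text
t18.28 p [0.4417 0.1724 0.1737] yaw 3.059 zax [ 0.     0.001 -1.   ] F [-0.8  0.8 -4. ] M [ 0.01 -0.01  0.01] w 0.0589
[0.05, 0.0002, -0.0004, 0.0037, 0.001, 0.0, 0.002] |4mm
```

View pics/s13c.png

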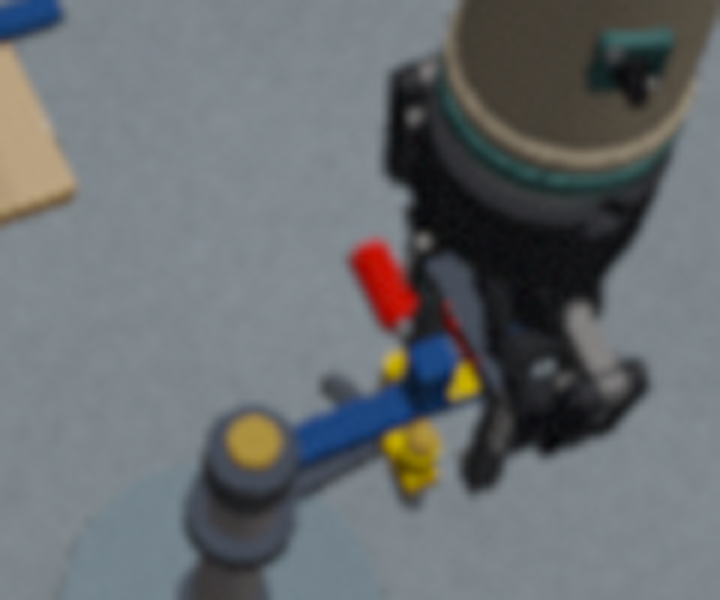

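{"method": "apply_moves", "body": {"moves": [0.05,0,0,0.0015,0,0,0,0.05,0,0,0.0015,0,0,0,0.05,0,0,0.0015,0,0,0,0.05,0,0,0.0015,0,0,0,0.05,0,0,0.0015,0,0,0,0.05,0,0,0.0015,0,0,0,0.05,0,0,0,0,0,0,0.05,0,0,0,0,0,0]}}

```text
clock: 19.0
position: [0.4426, 0.1726, 0.1652]
ee_rot: [0.001, 0.041, 0.999, 0.001]
contact_force: [-0.2, -0.5, -1.1]
width: 0.0588
```

```bash
python3 - <<'E'
from h import *
s=st()
E
```

```text
t19.00 p [0.4426 0.1726 0.1652] yaw 3.059 zax [ 0.003  0.001 -1.   ] F [-0.2 -0.5 -1.1] M [ 0.04  0.04 -0.03] w 0.0588
```

{"method": "apply_moves", "body": {"moves": [0.05,0,0,0.002,0,0,0,0.05,0,0,0.002,0,0,0,0.05,0,0,0.002,0,0,0,0.05,0,0,0.002,0,0,0,0.05,0,0,0.002,0,0,0,0.05,0,0,0.002,0,0,0,0.05,0,0,0,0,0,0,0.05,0,0,0,0,0,0]}}

```text
clock: 19.67
position: [0.4427, 0.1732, 0.155]
ee_rot: [0.002, 0.041, 0.999, 0.001]
contact_force: [-2.5, 0.1, 4.2]
width: 0.0593
```

```bash
python3 - <<'E'
from h import *
s=st();plan([([.4414,.1720,.146],3.057,1)],.05)
E
```

```text
t19.67 p [0.4427 0.1732 0.155 ] yaw 3.059 zax [ 0.005  0.003 -1.   ] F [-2.5  0.1  4.2] M [0.03 0.26 0.01] w 0.0593
[0.05, 0.0012, -0.0014, 0.009, 0.003, 0.005, 0.002] |9mm
```

{"method": "apply_moves", "body": {"moves": [0.05,0.0005,0,0.0015,0,0.002,0,0.05,0,0,0.0015,0,0.001,0,0.05,0,0,0.0015,0,0,0,0.05,0,0,0.0015,0,0,0,0.05,0,0,0.0015,0,0,0,0.05,0,0,0.0015,0,0,0,0.05,0,0,0,0,0,0,0.05,0,0,0,0,0,0]}}

```text
clock: 20.33
position: [0.4426, 0.1734, 0.1457]
ee_rot: [0.001, 0.042, 0.999, 0.002]
contact_force: [-1.7, 0.2, 3.7]
width: 0.0588
```

```bash
python3 - <<'E'
from h import *
s=st();plan([([.4414,.1720,.146],3.057,1)],.05)
E
```

```text
t20.33 p [0.4426 0.1734 0.1457] yaw 3.059 zax [ 0.002  0.003 -1.   ] F [-1.7  0.2  3.7] M [ 0.06  0.3  -0.03] w 0.0588
[0.05, 0.001, -0.0014, -0.0004, 0.003, 0.002, 0.002] |2mm
```

{"method": "apply_moves", "body": {"moves": [0.05,0,0,0.001,0,0,0,0.05,0,0,0.001,0,0,0,0.05,0,0,0.001,0,0,0,0.05,0,0,0.001,0,0,0,0.05,0,0,0.001,0,0,0,0.05,0,0,0.001,0,0,0,0.05,0,0,0.001,0,0,0,0.05,0,0,0,0,0,0]}}

```text
clock: 21.0
position: [0.4426, 0.1734, 0.1457]
ee_rot: [0.003, 0.041, 0.999, 0.002]
contact_force: [-1.0, 0.4, -1.0]
width: 0.059
```

```bash
python3 - <<'E'
from h import *
s=st(); snap('wrist','w14'); crop('w14',250,200,400,375,4,'w14c'); snap('scene','s14'); crop('s14',320,210,440,310,6,'s14c')
E
```

```text
t21.00 p [0.4426 0.1734 0.1457] yaw 3.059 zax [ 0.006  0.004 -1.   ] F [-1.   0.4 -1. ] M [ 0.04  0.05 -0.02] w 0.0590
```

View pics/w14c.png

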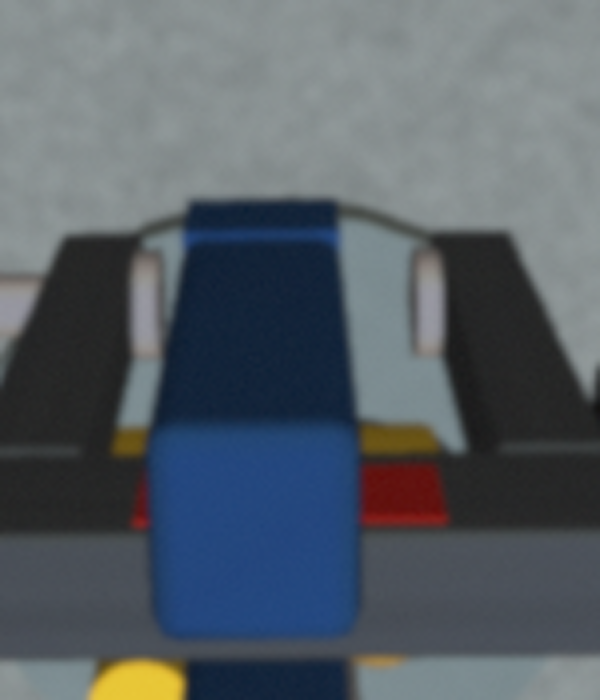

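View pics/s14c.png

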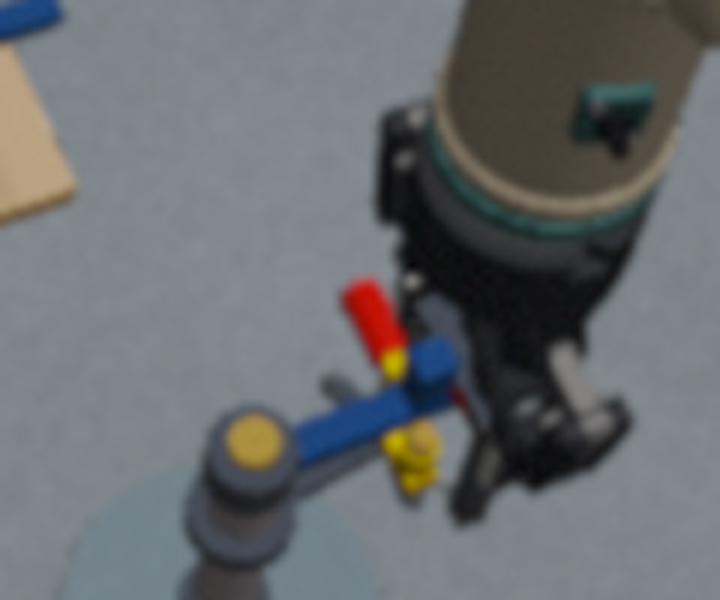

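{"method": "apply_moves", "body": {"moves": [0.064,0,0,0,0,0,0,0.07,0,0,0,0,0,0,0.08,0,0,0,0,0,0,0.084,0,0,0,0,0,0,0.084,0,0,0,0,0,0,0.084,0,0,0,0,0,0,0.084,0,0,-0.003,0,-0.003,0,0.084,0,0,-0.005,0,0,0]}}

```text
clock: 21.77
position: [0.4429, 0.1729, 0.151]
ee_rot: [0.003, 0.042, 0.999, 0.001]
contact_force: [-0.3, -0.6, 0.7]
width: 0.0841
```

```bash
python3 - <<'E'
from h import *
s=st(); snap('wrist','w15')
E
```

```text
t21.77 p [0.4429 0.1729 0.151 ] yaw 3.059 zax [ 0.007  0.002 -1.   ] F [-0.3 -0.6  0.7] M [ 0.03  0.02 -0.01] w 0.0841
```

View pics/w15.png

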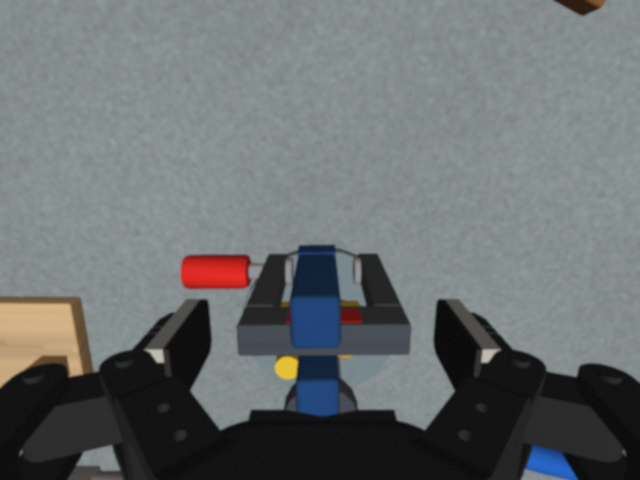

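Fingers are clear on both sides (pads at columns 210 and 435, spine 238–410). Rising straight up.

{"method": "apply_moves", "body": {"moves": [0.084,0,0,-0.01,0,0.003,0,0.084,0,0,-0.02,0,0.003,0,0.084,0,0,-0.025,0,0,0,0.084,0,0,-0.03,0,0,0,0.084,0,0,-0.03,0,0,0,0.084,0.02,0,-0.02,0,0,0,0.084,0.035,0,0,0,0,0,0.084,0.02,0,0,0,0,0]}}

```text
clock: 22.48
position: [0.371, 0.179, 0.2957]
ee_rot: [0.004, 0.043, 0.999, 0.002]
contact_force: [-1.0, 1.0, 0.1]
width: 0.0842
```

```bash
python3 - <<'E'
from h import *
np.set_printoptions(precision=4,suppress=True)
s=st(); d=snap('wrist','w16'); snap('scene','s16'); crop('s16',320,210,440,310,6,'s16c'); snap('top','t16'); crop('t16',230,215,300,285,8,'t16c')
E
```

```text
t22.48 p [0.371  0.179  0.2957] yaw 3.055 zax [ 0.007  0.004 -1.   ] F [-1.   1.   0.1] M [0.02 0.05 0.05] w 0.0842
```

View pics/w16.png

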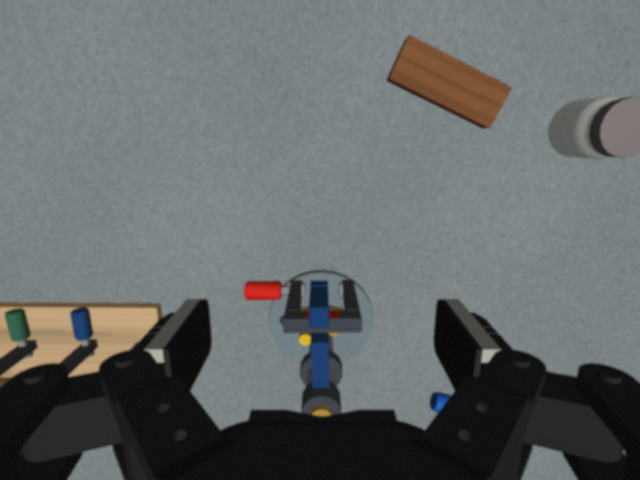

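View pics/s16c.png

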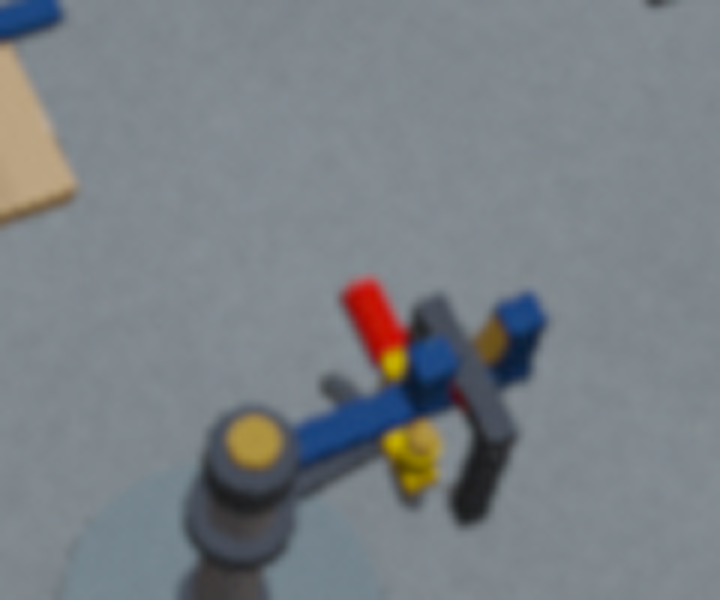

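View pics/t16c.png

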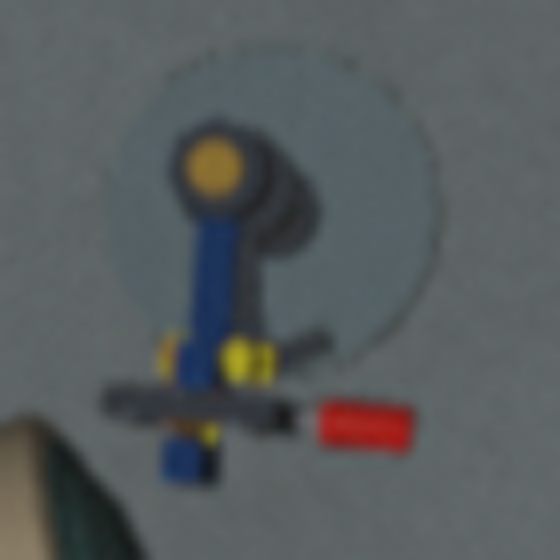

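```bash
python3 - <<'E'
from h import *
np.set_printoptions(precision=4,suppress=True)
d=load('w16'); P,C,UV=pts(d,275,312,370,336)
g=(C.max(1)-C.min(1)<35)&(P[:,2]>.168)&(P[:,2]<.184)
u=np.array([np.cos(3.057),np.sin(3.057)]);v=np.array([-u[1],u[0]])
Q=P[g]; r=(Q[:,:2]-HUB)@u; t=(Q[:,:2]-HUB)@v
print(g.sum(),'r',r.min(),r.max(),np.median(r),'t',t.min(),t.max(),'z med',np.median(Q[:,2]))
print(cv2.minAreaRect(np.c_[r,t].astype(np.float32)*1000))
for lo,hi in((-.03,-.02),(-.02,-.01),(.01,.02),(.02,.03)): m=(t>lo)&(t<hi); print(lo,np.median(Q[m,2]),np.median(r[m]))
P,C,UV=pts(d,300,275,340,335); b=(C[:,2]>C[:,0]+25)&(P[:,2]>.197)&(P[:,2]<.203)
print('tip',P[b].mean(0),cv2.minAreaRect((P[b][:,:2]*1000).astype(np.float32)))
e=load('s16'); P,C,UV=pts(e,385,255,410,290); g=(C.max(1)-C.min(1)<30)
for lo in range(386,408,3):
  m=g&(UV[:,0]>=lo)&(UV[:,0]<lo+3)&(P[:,2]>.15); print(lo,P[m][:,2].max().round(4) if m.sum() else None)
E
```

```text
1139 r 0.07572719251122371 0.09007332866639733 0.08399396787557473 t -0.030923840619784374 0.02885319537286789 z med 0.175624608660023
((82.87579345703125, -1.0269927978515625), (59.77149200439453, 14.32733154296875), 89.89910888671875)
-0.03 0.17560692129525635 0.08564156759452786
-0.02 0.17561506263041143 0.08486173435777211
0.01 0.17562049502289834 0.08484827600550679
0.02 0.17545472763914954 0.08549990450982214
tip [0.4225 0.1737 0.1996] ((422.912841796875, 173.71087646484375), (13.898024559020996, 16.080562591552734), 86.75395965576172)
386 0.1886
389 0.1791
392 0.1789
395 0.1799
398 0.1859
401 0.2008
404 1.084
407 1.084
```

```bash
python3 - <<'E'
from h import *
print(workorder.sign_off()); st()
E
```

```text
the job is handed in; nothing more can be done
None
the job is handed in; nothing more can be done
```

The hook is home against the yellow pin, and the red-handled clamp is seated in its throat. I handed the job in shortly after 22.5 s on the robot's clock, with the gripper open and well clear.

- **Hook:** I pushed it counter-clockwise at the tip, over the spring ball. It stopped moving with about 7.4 N at the tip, under the 17 N limit, and the ball showed raised behind the arm.
- **Clamp:** I lifted it off the rail, lowered it into the throat and pressed it past the catch with about 7 N net. It then stopped at the height I had worked out for full seating.

**Last checks before hand-in:**
- The top of the clamp's spine measured 175.6 mm and level from side to side; 176 mm means fully seated.
- In the camera view the brass catch sits over the spine.
- The hook tip was within about 0.2 mm of where it was before the clamp was hung.
- The blue and green clamps were still on the rail, and nothing else was touched.

No check failed. I did not tug the clamp upward to test the catch, so I judged that it had snapped over from the height and the pictures.

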